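# Make up the mounting kit and rack the dividers

## Robot

A 6-joint arm with a two-finger parallel gripper is mounted at the origin on the work surface. World frame = base frame: x ahead of the robot, y to its left, z up, the work surface at z = 0. Lengths are in mm, angles in degrees, forces in N, time in s.
With the tool pointing down it reaches from about 300 to 750 mm from the base axis. Payload 8.5 kg.
Tool frame: the origin (TCP) lies at the very end of the fingers, on their centre line; the grasp point (between the pads) lies 19 mm behind it; z points along the fingers, y is the line along which they close (so a half turn about z gives the same grasp; the last joint's range is limited). The gripper opens to 85 mm and grips with 20 to 120 N. Pads are 22 mm wide; open, the fingers measure 114 mm over their backs; the gripper's body (76 mm by 85 mm) begins 54 mm behind the grasp point. The pads swing forward as they close: fully open they stand 13 mm farther back than shut.
Start: joints at [-85.159, 21.807, 74.336, -0, 83.858, -12.336], TCP at [162.425, -525.451, 231.322] pointing down, gripper open.
Joint ranges: [-178.18, 178.18], [-50.72, 133.34], [12.68, 142.11], [-81.47, 261.47], [9.98, 163.14], [-165.26, 165.26]. Speed limits (degrees/s): [136.94, 136.94, 180, 180, 180, 180].

## Interface

Orientations are given as [roll, pitch, yaw] about the fixed x, y, z axes, in that order (R = Rz(yaw) Ry(pitch) Rx(roll)).
In Python, from station import * gives the robot as it stands.
- The arm moves only by the shell command python3 -m inch 'ROWS'. ROWS is a JSON object of lists of equal length, an entry for each row: "rotation": the turn, a rotation vector about the tool's x, y, z in units of 0.08 rad (1.0 is 0.08 rad), a list of three; "delta_pos": the shift along the tool's x, y, z in units of 25 mm (1.0 is 25 mm), a list of three; "fingers": the opening, from -1 (shut) to 1 (fully open). A call has 1 to 20 rows; each row shifts and turns the commanded pose from where the row before left it, along the tool's axes as they then stand; what a row does not reach is not made up. A row lasts 1/10 s, in which the tool goes at most 50 mm and 8.59 degrees, less where a joint would pass 70% of its speed; a pose out of reach is approached as far as the arm can. A call with a number of a shift or a turn outside -1 to 1 is refused whole. A call with a gripper value outside its range is refused whole. The fingers move at their own pace and stop on an object; the grip force is fixed at half the most. Time passes only in rows, so rows that do not move let the fingers close. It gives the time, the measured TCP pose, the force, the opening and the grip force at its end, in the units of the state.
- observe(): the state, without advancing time (a new reading comes with each control period).
- capture(name): name is "side" or "top" or "wrist"; returns the picture (420x560x3 uint8, red, green, blue); there is no depth.
- get_calibration(name): a dict with "intrinsics" (3x3 intrinsics, pixels), "eye" and "attitude" of the camera in the world. Camera axes: x right, y up, looking along -z (the intrinsics and any distortion apply to the point x, -y, -z); pixel columns grow to the right and rows downward; lengths in mm; the calibration is good to about 2 mm. The wrist camera is an equidistant fisheye: a pixel r from the principal point sees the ray r / f radians off the axis. A picture is of the moment at which its call begins: read the wrist's pose just before it. get_calibration takes no time and is no camera call; for the wrist camera it gives the pose at the moment of the call.
- job_done(): hands the job in; it is judged then, once.
Trained networks look in the newest picture that a camera, given by its name, has taken for a name from the list of things; names that differ only in an ending like _2 or _b are one class to them, and where a whole thing is asked for, a point or a joint stands for the part that bears it (a point fixed in the world has none). Each returns a list of dicts, best first, with "score" (0 to 1); they miss things now and then, are a little off and sometimes report something else, mostly with a low value. They report only what shows in the picture. A call takes as long as a camera call. They do not tell look-alikes from the thing itself.
- find_in(name, camera): "location" ([column, row] in pixels, amid what is visible of it).
- masks_of(name, camera): "region" (420x560 bool, what is visible of it) and "location" ([column, row] in pixels, amid what is visible of it).
The state is a dict: "time": time; "joint_positions": joint angles; "qvel": joint speeds; "joint_efforts": joint torques, N m; "ee_pos": TCP position; "eef_rot": TCP orientation; "contact_force": force on the tool from outside, world axes, zero at the start; "wrist_torque": the same for the moment, N m; "finger_gap": opening from 0.0 (shut) to 1.0 (fully open); "grasp_force": force on a finger pad.
Only numpy, scipy, OpenCV 4.12 (cv2) and the standard library are available. Lean on these libraries where they do the work, as an engineer would, in place of code of your own. Each camera call takes 0.05 s, during which the arm holds its last target. There are 200 camera calls.

## Task

Make up this specimen case's mounting outfit: the kit tray must hold exactly one each of pinning block, jar, stand magnifier, pin box and paper roll, so add only the kinds that are missing, keep what is already in the tray and leave every spare on the bench. The dividers for the same case have dried: take all of them from the sloping rest and stand each on a short end in a slot of the wooden rack, one to a slot. Do not disturb the glue bottle or the china pot.

Things in the scene. Friction and masses are not known exactly. Their poses are not given: they have to be found in the camera images.
- tray: fixed open wooden kit tray with a white lining, no compartments, 266 (its x) x 186 (its y) x 28 high; inside 250 x 170, floor 8 above the bench; origin at the centre of its underside. It stands to the robot's left or right
- rack: fixed slotted wooden rack, 210 (its x) x 90 (its y) x 38 high; four slots run right across it along its y, 11 wide, 30 deep (slot floors 8 above the bench), centred at x = -78, -26, 26 and 78; origin at the centre of its underside. It stands opposite the tray. All slots start empty
- rest: fixed aluminium sloping rest, 250 wide (its y), on which the panels lie side by side; its sloping face is turned away from the robot (its +x), at 70 degrees to the bench; a panel rests on a lip and its upper 42 mm (of 100) stick out free above and behind the sloping board (8 thick); origin on the bench below its middle
- block_a: stepped pinning block of dark wood, 60 long (x) x 26 wide (y), three steps 30, 24 and 18 high, the highest at its -x end; origin at the centre of its underside, z up. This one, if present, lies in the tray at the start
- block_b: stepped pinning block of dark wood, 60 long (x) x 26 wide (y), three steps 30, 24 and 18 high, the highest at its -x end; origin at the centre of its underside, z up. This one lies on the bench at the start
- jar_a: small clear glass specimen jar with a white cap, 40 diameter, 40 tall; origin at the centre of its underside, z up. This one, if present, lies in the tray at the start
- jar_b: small clear glass specimen jar with a white cap, 40 diameter, 40 tall; origin at the centre of its underside, z up. This one lies on the bench at the start
- loupe_a: stand magnifier: round, black, foot 44 diameter and 6 high, tapering by 12 above the underside to an upright barrel 32 diameter, 34 tall in all; origin at the centre of its underside, z up. This one, if present, lies in the tray at the start
- loupe_b: stand magnifier: round, black, foot 44 diameter and 6 high, tapering by 12 above the underside to an upright barrel 32 diameter, 34 tall in all; origin at the centre of its underside, z up. This one lies on the bench at the start
- pinbox_a: closed pin box of brown card with a pale band, 54 long (x) x 38 wide (y) x 22 high; origin at the centre of its underside, z up. This one, if present, lies in the tray at the start
- pinbox_b: closed pin box of brown card with a pale band, 54 long (x) x 38 wide (y) x 22 high; origin at the centre of its underside, z up. This one lies on the bench at the start
- roll_a: roll of white paper strip lying flat, a ring of 48 outer and 22 inner diameter, 20 high; origin at the centre of its underside, z up. This one, if present, lies in the tray at the start
- roll_b: roll of white paper strip lying flat, a ring of 48 outer and 22 inner diameter, 20 high; origin at the centre of its underside, z up. This one lies on the bench at the start
- jar_c: small clear glass specimen jar with a white cap, 40 diameter, 40 tall; origin at the centre of its underside, z up. A second jar on the bench in some starts
- panel1: flat plywood drawer divider panel, 6 thick (its x) x 50 wide (its y) x 100 long (its z), 30 g; origin at its centre. At the start it lies on the sloping rest with its z axis up the slope, its upper end towards the robot, leaning 20 degrees from vertical, its x axis pointing away from the robot; some may be absent
- panel2: flat plywood drawer divider panel, 6 thick (its x) x 50 wide (its y) x 100 long (its z), 30 g; origin at its centre. At the start it lies on the sloping rest with its z axis up the slope, its upper end towards the robot, leaning 20 degrees from vertical, its x axis pointing away from the robot; some may be absent
- panel3: flat plywood drawer divider panel, 6 thick (its x) x 50 wide (its y) x 100 long (its z), 30 g; origin at its centre. At the start it lies on the sloping rest with its z axis up the slope, its upper end towards the robot, leaning 20 degrees from vertical, its x axis pointing away from the robot; some may be absent
- panel4: flat plywood drawer divider panel, 6 thick (its x) x 50 wide (its y) x 100 long (its z), 30 g; origin at its centre. At the start it lies on the sloping rest with its z axis up the slope, its upper end towards the robot, leaning 20 degrees from vertical, its x axis pointing away from the robot; some may be absent
- glue: bystander: white glue bottle with an orange cap, 48 diameter, 115 tall; origin at the centre of its underside
- brush_pot: bystander: white china pot, 72 diameter, 90 tall; origin at the centre of its underside
Not all that is in view belongs to the job. Leave any pink look-alike of the panel1 alone.

How it is judged (in metres and radians):
At the end, for the whole second after the job is handed in: Exactly one of each of the five kinds rests on the tray floor (those that began there still do); spares are outside it on the bench. Every panel stands on a short end in a rack slot, within 0.25 rad of upright, centre 50-66 mm above the bench and within 25 mm of the slot middle. All at rest (x of block_a in the frame of tray between -0.12 and 0.12 m and y of block_a in the frame of tray between -0.08 and 0.08 m and (z of block_a in the frame of tray below 0.035 m or (x of block_b in the frame of tray between -0.12 and 0.12 m and y of block_b in the frame of tray between -0.08 and 0.08 m)) and ((z of block_a in the frame of tray below 0.035 m and (x of block_b in the frame of tray above 0.135 m or x of block_b in the frame of tray below -0.135 m or y of block_b in the frame of tray above 0.095 m or y of block_b in the frame of tray below -0.095 m)) or (z of block_a in the frame of tray above 0.035 m and (x of block_b in the frame of tray between -0.12 and 0.12 m and y of block_b in the frame of tray between -0.08 and 0.08 m))) and z of each of block_a, block_b, jar_a, jar_b, jar_c, loupe_a, loupe_b, pinbox_a, pinbox_b, roll_a, roll_b in the frame of tray below 0.035 m and linear speed of each of block_a, block_b, jar_a, jar_b, jar_c, loupe_a, loupe_b, pinbox_a, pinbox_b, roll_a, roll_b, panel1, panel2, panel3, panel4 below 0.03 m/s and x of jar_a in the frame of tray between -0.12 and 0.12 m and y of jar_a in the frame of tray between -0.08 and 0.08 m and (z of jar_a in the frame of tray below 0.035 m or (x of jar_b in the frame of tray between -0.12 and 0.12 m and y of jar_b in the frame of tray between -0.08 and 0.08 m) or (x of jar_c in the frame of tray between -0.12 and 0.12 m and y of jar_c in the frame of tray between -0.08 and 0.08 m)) and ((z of jar_a in the frame of tray below 0.035 m and (x of jar_b in the frame of tray above 0.135 m or x of jar_b in the frame of tray below -0.135 m or y of jar_b in the frame of tray above 0.095 m or y of jar_b in the frame of tray below -0.095 m) and (x of jar_c in the frame of tray above 0.135 m or x of jar_c in the frame of tray below -0.135 m or y of jar_c in the frame of tray above 0.095 m or y of jar_c in the frame of tray below -0.095 m)) or (z of jar_a in the frame of tray above 0.035 m and (x of jar_b in the frame of tray between -0.12 and 0.12 m and y of jar_b in the frame of tray between -0.08 and 0.08 m) and (x of jar_c in the frame of tray above 0.135 m or x of jar_c in the frame of tray below -0.135 m or y of jar_c in the frame of tray above 0.095 m or y of jar_c in the frame of tray below -0.095 m)) or (z of jar_a in the frame of tray above 0.035 m and (x of jar_b in the frame of tray above 0.135 m or x of jar_b in the frame of tray below -0.135 m or y of jar_b in the frame of tray above 0.095 m or y of jar_b in the frame of tray below -0.095 m) and (x of jar_c in the frame of tray between -0.12 and 0.12 m and y of jar_c in the frame of tray between -0.08 and 0.08 m))) and x of loupe_a in the frame of tray between -0.12 and 0.12 m and y of loupe_a in the frame of tray between -0.08 and 0.08 m and (z of loupe_a in the frame of tray below 0.035 m or (x of loupe_b in the frame of tray between -0.12 and 0.12 m and y of loupe_b in the frame of tray between -0.08 and 0.08 m)) and ((z of loupe_a in the frame of tray below 0.035 m and (x of loupe_b in the frame of tray above 0.135 m or x of loupe_b in the frame of tray below -0.135 m or y of loupe_b in the frame of tray above 0.095 m or y of loupe_b in the frame of tray below -0.095 m)) or (z of loupe_a in the frame of tray above 0.035 m and (x of loupe_b in the frame of tray between -0.12 and 0.12 m and y of loupe_b in the frame of tray between -0.08 and 0.08 m))) and x of pinbox_a in the frame of tray between -0.12 and 0.12 m and y of pinbox_a in the frame of tray between -0.08 and 0.08 m and (z of pinbox_a in the frame of tray below 0.035 m or (x of pinbox_b in the frame of tray between -0.12 and 0.12 m and y of pinbox_b in the frame of tray between -0.08 and 0.08 m)) and ((z of pinbox_a in the frame of tray below 0.035 m and (x of pinbox_b in the frame of tray above 0.135 m or x of pinbox_b in the frame of tray below -0.135 m or y of pinbox_b in the frame of tray above 0.095 m or y of pinbox_b in the frame of tray below -0.095 m)) or (z of pinbox_a in the frame of tray above 0.035 m and (x of pinbox_b in the frame of tray between -0.12 and 0.12 m and y of pinbox_b in the frame of tray between -0.08 and 0.08 m))) and x of roll_a in the frame of tray between -0.12 and 0.12 m and y of roll_a in the frame of tray between -0.08 and 0.08 m and (z of roll_a in the frame of tray below 0.035 m or (x of roll_b in the frame of tray between -0.12 and 0.12 m and y of roll_b in the frame of tray between -0.08 and 0.08 m)) and ((z of roll_a in the frame of tray below 0.035 m and (x of roll_b in the frame of tray above 0.135 m or x of roll_b in the frame of tray below -0.135 m or y of roll_b in the frame of tray above 0.095 m or y of roll_b in the frame of tray below -0.095 m)) or (z of roll_a in the frame of tray above 0.035 m and (x of roll_b in the frame of tray between -0.12 and 0.12 m and y of roll_b in the frame of tray between -0.08 and 0.08 m))) and angle between the z axis of each of panel1, panel2, panel3, panel4 and the z axis of rack, either way round below 0.25 rad and angle between the x axis of each of panel1, panel2, panel3, panel4 and the x axis of rack, either way round below 0.25 rad and z of panel1 in the frame of rack between 0.05 and 0.066 m and y of panel1 in the frame of rack between -0.025 and 0.025 m and x of panel1 in the frame of rack between -0.095 and 0.095 m and z of panel2 in the frame of rack between 0.05 and 0.066 m and y of panel2 in the frame of rack between -0.025 and 0.025 m and x of panel2 in the frame of rack between -0.095 and 0.095 m and z of panel3 in the frame of rack between 0.05 and 0.066 m and y of panel3 in the frame of rack between -0.025 and 0.025 m and x of panel3 in the frame of rack between -0.095 and 0.095 m and z of panel4 in the frame of rack between 0.05 and 0.066 m and y of panel4 in the frame of rack between -0.025 and 0.025 m and x of panel4 in the frame of rack between -0.095 and 0.095 m); the robot touches nothing.
It fails at once if the glue bottle is pushed more than 40 mm or tipped over (distance of glue from where it was at the start of the episode above 0.04 m or angle between glue's own z axis and vertical above 0.5 rad).
It fails at once if the china pot is pushed more than 40 mm or tipped over (distance of brush_pot from where it was at the start of the episode above 0.04 m or angle between brush_pot's own z axis and vertical above 0.5 rad).
Of block_a, jar_a, loupe_a, pinbox_a, roll_a only 1 to 2 are there at a start; the rules pass over those that are not, and their reading is None.
Of jar_c, panel1, panel2, panel3, panel4 only 4 to 5 are there at a start; the rules pass over those that are not, and their reading is None.
At some moment in a run one of block_b, jar_b, loupe_b, pinbox_b, roll_b, jar_c may be knocked a few centimetres aside while the robot is not near it.
It also fails if it takes over 200 s, if anything falls off the work surface, if the arm or the gripper's body presses on something with over 40 N, if the wrist force passes 120 N, or if a joint passes its speed limit or range.

## Working session

There is one attempt and no reset: what is moved stays moved. The work goes in short steps, Python scripts to look and compute and a shell command to move; the robot and the scene stay as the last step left them, time stands still between calls to the robot, and variables do not carry over. Pictures are saved under pics/ and viewed, at most 14 in all, crops included, and the job is handed in when it is done.

```bash
mkdir -p pics; ls
python3 - <<'E'
from station import *
import cv2,numpy as np
for n in ["top","side"]:
    im=capture(n); cv2.imwrite(f"pics/{n}0.png",cv2.resize(im[:,:,::-1],(800,600)))
    c=get_calibration(n); print(n,{k:np.round(v,4).tolist() for k,v in c.items()})
    for k in ["tray","rack","rest","block_b","jar_b","loupe_b","pinbox_b","roll_b","panel1","glue","brush_pot"]:
        print(k,[(np.round(d["location"]).tolist(),round(d["score"],2)) for d in find_in(k,n)])
print(observe())
E
```

```text
pics
top {'intrinsics': [[496.4689, 0.0, 277.6683], [0.0, 496.4689, 214.8065], [0.0, 0.0, 1.0]], 'eye': [458.2294, -7.482, 1117.8112], 'attitude': [7.0894, 0.4246, -89.6747]}
tray []
rack [([413.0, 263.0], 0.64)]
rest [([149.0, 249.0], 0.6), ([283.0, 168.0], 0.59)]
block_b [([281.0, 249.0], 0.6), ([280.0, 295.0], 0.42), ([238.0, 250.0], 0.16)]
jar_b [([280.0, 294.0], 0.7), ([319.0, 250.0], 0.68), ([326.0, 170.0], 0.6)]
loupe_b [([174.0, 212.0], 0.88), ([239.0, 247.0], 0.59)]
pinbox_b [([236.0, 295.0], 0.66)]
roll_b [([326.0, 284.0], 0.8)]
panel1 [([326.0, 169.0], 0.79), ([303.0, 174.0], 0.79), ([244.0, 175.0], 0.75), ([236.0, 295.0], 0.66), ([269.0, 172.0], 0.48)]
glue [([378.0, 140.0], 0.82)]
brush_pot [([184.0, 140.0], 0.56), ([284.0, 168.0], 0.29)]
side {'intrinsics': [[383.7167, 0.0, 279.5889], [0.0, 383.7167, 215.0971], [0.0, 0.0, 1.0]], 'eye': [446.271, 492.3075, 739.742], 'attitude': [38.872, 0.113, -163.2298]}
tray [([275.0, 374.0], 0.79)]
rack [([350.0, 168.0], 0.58)]
rest [([234.0, 252.0], 0.58)]
block_b [([314.0, 246.0], 0.71)]
jar_b [([356.0, 257.0], 0.68), ([323.0, 220.0
[... 374 characters left out ...]
time': 1.2, 'joint_positions': array([-8.51577776e+01,  2.18068548e+01,  7.43357002e+01, -1.22649257e-03,
        8.38568231e+01, -1.23366425e+01]), 'qvel': array([ 0.08579945,  0.02373925, -0.07168636,  0.10636414, -0.07422704,
        0.04307895]), 'joint_efforts': array([-3.06466363e-04, -4.48336530e+01, -2.31459028e+01, -2.16016351e-04,
        5.55455408e-04,  7.54233412e-06]), 'ee_pos': array([ 162.42888052, -525.45323456,  231.32072165]), 'eef_rot': array([1.79999653e+02, 1.32415932e-03, 1.71789961e+01]), 'contact_force': array([ 0.86455034, -0.05925574,  0.33863713]), 'wrist_torque': array([ 0.04406533, -0.00860645,  0.00073751]), 'grasp_force': 0.0, 'finger_gap': 1.0042843188582031}
```

View pics/top0.png

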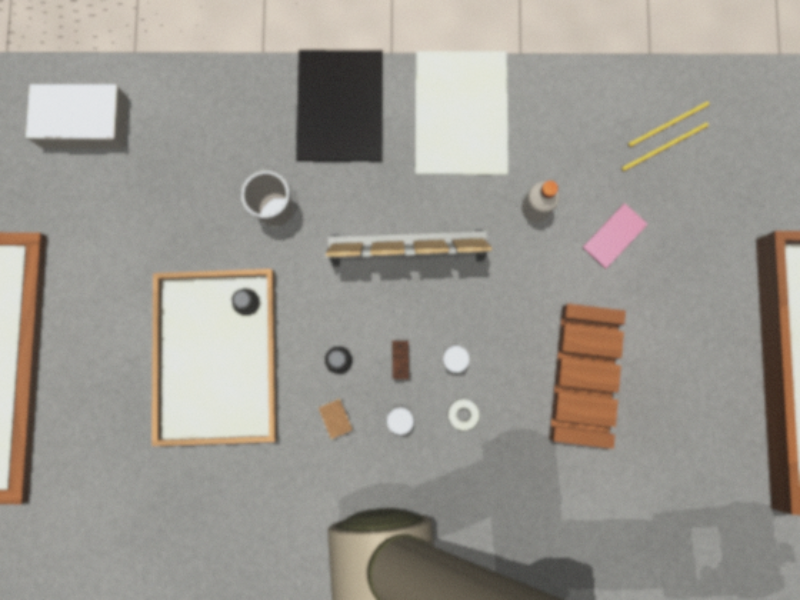

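View pics/side0.png

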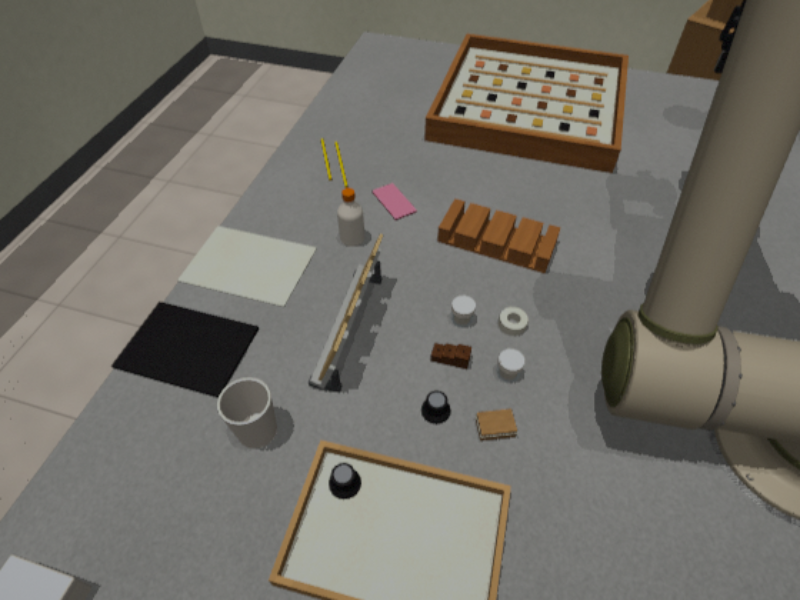

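The top view (800-px scale) shows the tray at left (215,357), holding only a loupe at (245,301). On the bench are a spare loupe (338,359), a block (401,360), jars (456,359) and (400,421), a roll (464,415) and a pin box (335,419). Four plywood panels lie on the rest at (345..472,247). The rack is at (590,376), and the pink look-alike at (615,235) is to be left alone. The side view agrees.

```bash
cat > h.py <<'E'
from station import *
import cv2,numpy as np
from scipy.spatial.transform import Rotation as Ro
def rot(a): return Ro.from_euler('xyz',a,degrees=True).as_matrix()
def ray(px,c,fish):
    K=np.array(c["intrinsics"]);u=(px[0]-K[0,2])/K[0,0];v=(px[1]-K[1,2])/K[1,1]
    if fish:
        t=np.hypot(u,v);s=np.sin(t)/max(t,1e-9);d=np.array([u*s,-v*s,-np.cos(t)])
    else: d=np.array([u,-v,-1.])
    return rot(c["attitude"])@d
def p2w(px,c,z,fish=False):
    d=ray(px,c,fish);e=np.array(c["eye"]);return (e+d*(z-e[2])/d[2])
def proj(P,c,fish=False):
    K=np.array(c["intrinsics"]);q=(np.atleast_2d(P)-np.array(c["eye"]))@rot(c["attitude"]);x,y,z=q[:,0],-q[:,1],-q[:,2]
    if fish:
        r=np.hypot(x,y);t=np.arctan2(r,z)/np.maximum(r,1e-9);x,y=x*t,y*t
    else: x,y=x/z,y/z
    return np.c_[x*K[0,0]+K[0,2],y*K[1,1]+K[1,2]]
def go(pos,rpy=None):
    "tool-frame turn (units) first, then shift (units) in the turned frame"
    s=observe();R=rot(s["eef_rot"]);T=R if rpy is None else rot(rpy)
    w=Ro.from_matrix(R.T@T).as_rotvec()/0.08
    d=T.T@(np.array(pos,float)-s["ee_pos"])/25
    print("now",np.round(s["ee_pos"],1),np.round(s["eef_rot"],1),"turn",np.round(w,2),"shift",np.round(d,2))
E
python3 - <<'E'
from h import *
capture("top");c=get_calibration("top")
H=dict(block_b=26,jar_b=38,loupe_b=30,pinbox_b=22,roll_b=20)
for k,z in H.items():
    for d in masks_of(k,"top"):
        m=d["region"].astype(np.uint8);r=cv2.minAreaRect(cv2.findNonZero(m))
        print(k,round(d["score"],2),np.round(d["location"]),"xy",np.round(p2w(d["location"],c,z)[:2]),m.sum(),"rect",np.round(r[0]),np.round(r[1]),round(r[2]))
f=.7
for n,pts,z in [("tray",[(155,273),(272,271),(275,443),(154,443)],28),("rack",[(565,305),(625,312),(614,447),(553,443)],38),("rest panel tops",[(346,252),(388,250),(431,250),(470,248)],105),("loupe in tray",[(240,298)],40),("glue",[(549,188)],115),("pot",[(265,187)],90),("pinbox corners",[(319,408),(338,400),(351,430),(332,438)],22)]:
    print(n,[np.round(p2w((a*f,b*f),c,z)[:2]).tolist() for a,b in pts])
go([400,-315,260],[180,0,90])
E
```

```text
block_b 0.62 [279. 252.] xy [511.  -1.] 301 rect [280. 251.] [26. 11.] 90
block_b 0.24 [326. 286.] xy [ 439. -106.] 328 rect [324. 290.] [21. 21.] 90
jar_b 0.83 [320. 251.] xy [514. -91.] 204 rect [318. 251.] [14. 15.] 90
jar_b 0.69 [277. 294.] xy [420.   1.] 264 rect [280. 294.] [18. 17.] 90
loupe_b 0.77 [239. 250.] xy [515.  86.] 322 rect [236. 251.] [19. 19.] 45
loupe_b 0.5 [174. 211.] xy [601. 232.] 321 rect [172. 212.] [19. 19.] 90
pinbox_b 0.77 [238. 293.] xy [421.  87.] 441 rect [235. 292.] [25. 18.] 66
pinbox_b 0.72 [239. 250.] xy [516.  87.] 309 rect [237. 252.] [19. 18.] 45
roll_b 0.61 [320. 282.] xy [448. -92.] 308 rect [324. 290.] [21. 21.] 90
tray [[645.0, 379.0], [649.0, 196.0], [385.0, 184.0], [384.0, 368.0]]
rack [[597.0, -257.0], [586.0, -348.0], [383.0, -325.0], [388.0, -234.0]]
rest panel tops [[664.0, 75.0], [667.0, 14.0], [668.0, -49.0], [671.0, -105.0]]
loupe in tray [[605.0, 242.0]]
glue [[758.0, -220.0]]
pot [[766.0, 199.0]]
pinbox corners [[438.0, 119.0], [450.0, 91.0], [405.0, 70.0], [393.0, 99.0]]
now [ 162.4 -525.5  231.3] [180.    0.   17.2] turn [ -0.     0.   -15.89] shift [ 8.42  9.5  -1.15]
```

```bash
python3 -m inch '{"rotation":[[0,0,-1],[0,0,-1],[0,0,-1],[0,0,-1],[0,0,-1],[0,0,-1],[0,0,-1],[0,0,-1],[0,0,-1],[0,0,-1],[0,0,-1],[0,0,-1],[0,0,-1],[0,0,-1],[0,0,-0.57],[0,0,0]],"delta_pos":[[0,0,-0.2],[0,0,-0.2],[0,0,-0.2],[0,0,-0.2],[0,0,-0.2],[0,0,-0.2],[0,0,-0.2],[0,0,-0.2],[0,0,-0.2],[0,0,-0.2],[0,0,-0.2],[0,0,-0.2],[0,0,-0.2],[0,0,-0.2],[0,0,0],[0,0,0]],"fingers":[1,1,1,1,1,1,1,1,1,1,1,1,1,1,1,1]}'; python3 -c "
from h import *
go([480,-291,300],[180,0,84])"
```

```text
time: 3.1
ee_pos: [162.4, -525.4, 301.4]
eef_rot: [180.0, 0.0, 84.0]
contact_force: [-0.4, -0.7, -0.1]
finger_gap: 1.001
grasp_force: 0.0
now [ 162.4 -525.4  301.4] [180.   0.  84.] turn [ 0.  0. -0.] shift [10.65 11.65  0.06]
```

```bash
python3 -m inch '{"rotation":[[0,0,0],[0,0,0],[0,0,0],[0,0,0],[0,0,0],[0,0,0],[0,0,0],[0,0,0],[0,0,0],[0,0,0],[0,0,0],[0,0,0],[0,0,0],[0,0,0]],"delta_pos":[[0.89,0.97,0],[0.89,0.97,0],[0.89,0.97,0],[0.89,0.97,0],[0.89,0.97,0],[0.89,0.97,0],[0.89,0.97,0],[0.89,0.97,0],[0.89,0.97,0],[0.89,0.97,0],[0.89,0.97,0],[0.89,0.97,0],[0,0,0],[0,0,0]],"fingers":[1,1,1,1,1,1,1,1,1,1,1,1,1,1]}'
python3 - <<'E'
from h import *
c=get_calibration("wrist");im=capture("wrist");cv2.imwrite("pics/w1.png",im[:,:,::-1]);np.save("w1.npy",im)
print(c)
import pickle;pickle.dump(c,open("w1.pkl","wb"))
# predicted rack corner pixels
print(np.round(proj(np.array([[597,-257,38],[586,-348,38],[383,-325,38],[388,-234,38.]]),c,True)))
E
```

```text
time: 4.5
ee_pos: [480.1, -290.2, 301.0]
eef_rot: [-180.0, -0.0, 84.0]
contact_force: [-0.1, -0.5, -0.1]
finger_gap: 0.999
grasp_force: 0.0
{'intrinsics': array([[325.1922621 ,   0.        , 281.14207307],
       [  0.        , 325.1922621 , 206.27638203],
       [  0.        ,   0.        ,   1.        ]]), 'eye': array([ 490.09651635, -210.80171493,  443.09829877]), 'attitude': array([-17.76782636,   0.07491307,  -6.03453954])}
[[369. 135.]
 [364. 204.]
 [210. 203.]
 [203. 134.]]
```

View pics/w1.png

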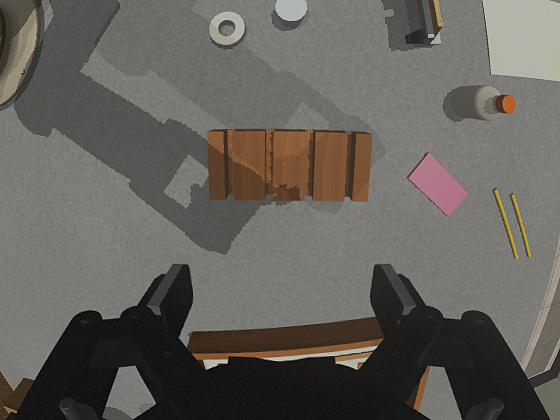

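The wrist picture shows the rack at columns 208–371, rows 130–202, with its slots running vertically. The pink card is at (437,184), the roll at (227,29), and a jar at (291,8).

```bash
cat > rackfit.py <<'E'
from h import *
from scipy.optimize import minimize
def seg(im,box):
    h=cv2.cvtColor(im,cv2.COLOR_RGB2HSV);m=((h[...,0]<14)&(h[...,1]>110)&(h[...,2]>25)).astype(np.uint8)
    k=np.zeros_like(m);x0,y0,x1,y1=box;k[y0:y1,x0:x1]=m[y0:y1,x0:x1]
    k=cv2.morphologyEx(k,cv2.MORPH_CLOSE,np.ones((9,9)));k=cv2.morphologyEx(k,cv2.MORPH_OPEN,np.ones((3,3)))
    return k
def pts(p):
    x,y,a=p;C=np.array([[i*105,j*45,z] for i in(-1,1) for j in(-1,1) for z in(0,38.)]);
    return C@Ro.from_euler('z',a,degrees=True).as_matrix().T+[x,y,0]
def fit(m,c,fish,p0):
    S=4;cs=cv2.findContours(m,0,1)[0];cn=max(cs,key=cv2.contourArea);hull=cv2.convexHull(cn).astype(np.float32)
    # pixel centres: outer boundary grows half a pixel -> compare via mask area
    M=np.zeros((420*S,560*S),np.uint8);mm=cv2.resize(cv2.drawContours(np.zeros_like(m),[cn],-1,1,-1),(560*S,420*S),interpolation=0)
    def cost(p):
        h=cv2.convexHull(((proj(pts(p),c,fish)+.5)*S).astype(np.float32)).astype(np.int32)
        A=np.zeros_like(M);cv2.fillConvexPoly(A,h,1);return np.count_nonzero(A!=mm)/S/S
    b=min((minimize(cost,np.array(p0)+d,method="Nelder-Mead",options=dict(initial_simplex=np.array(p0)+d+np.array([[0,0,0],[6,0,0],[0,6,0],[0,0,3]]),xatol=.05)) for d in ([0,0,0],[-4,-4,1],[3,-3,-2])),key=lambda r:r.fun)
    return b.x,b.fun,mm.sum()/S/S
E
python3 - <<'E'
from rackfit import *
import pickle
im=np.load("w1.npy");c=pickle.load(open("w1.pkl","rb"))
x,f,a=fit(seg(im,(190,115,390,220)),c,True,[489,-291,-6]);print("wrist",x,f,a)
# slot dark columns
R=Ro.from_euler('z',x[2],degrees=True).as_matrix();g=im.mean(2).astype(np.float32)
U=np.arange(-108,108.5,.5);prof=[]
for v in (20,30,40):
    P=np.c_[U,np.full(len(U),v),np.full(len(U),38.)]@R.T+[x[0],x[1],0];q=proj(P,c,True).astype(np.float32)
    s=cv2.remap(g,q[:,:1],q[:,1:],1)[:,0];prof.append(s/np.median(s))
s=np.mean(prof,0)
for k in(-78,-26,26,78):
    w=(abs(U-k)<14);e=np.maximum(0,.8-s[w]);print(k,(U[w]*e).sum()/max(e.sum(),1e-6),np.round(s[w][::2],2))
it=capture("top");ct=get_calibration("top");print("top",fit(seg(it,(380,205,445,320)),ct,False,[489,-291,-6]))
for d in masks_of("rack","wrist")[:2]+masks_of("rack","top")[:2]: print(d["score"],d["location"])
E
```

```text
wrist [ 491.76388824 -287.37131977   -6.60146796] 255.3125 11252.0
-78 -80.86593221151564 [0.97 1.07 1.08 1.08 1.08 1.08 1.08 1.04 0.86 0.53 0.54 0.53 0.56 0.71
 0.97 1.   1.02 1.07 1.07 0.99 0.98 0.98 0.96 0.97 0.97 0.97 0.96 0.94]
-26 -27.61289740343222 [0.99 1.   1.01 1.02 1.02 1.   1.06 1.07 0.88 0.55 0.86 0.99 1.01 0.99
 1.01 1.02 0.84 0.74 0.73 0.86 1.12 1.12 1.09 1.08 1.09 1.08 1.08 1.08]
26 28.833893823025033 [1.11 1.11 1.11 1.11 1.1  1.09 1.09 1.09 1.04 1.02 1.07 1.04 0.84 0.7
 0.7  0.71 0.63 0.52 0.52 0.81 1.03 1.05 1.01 1.01 1.02 1.02 1.01 1.01]
78 78.85529994387667 [1.01 1.02 1.03 1.04 1.03 1.03 1.03 1.02 0.85 0.69 0.68 0.7  0.66 0.58
 0.53 0.54 0.54 0.52 0.57 0.83 0.99 1.01 0.99 0.99 0.99 0.99 0.98 0.99]
top (array([ 490.85827542, -290.27705998,   -7.74965584]), np.float64(792.125), np.float64(3646.0))
0.71 [289.2, 163.0]
0.67 [410.5, 258.7]
```

```bash
python3 -m inch '{"rotation":[[0,0,-1],[0,0,-0.74],[0,0,0],[0,0,0],[0,0,0],[0,0,0],[0,0,0],[0,0,0],[0,0,0],[0,0,0],[0,0,0],[0,0,0],[0,0,0],[0,0,0],[0,0,0],[0,0,0]],"delta_pos":[[0,0,0],[0,0,0],[0.95,0.25,0],[0.95,0.25,0],[0.95,0.25,0],[0.95,0.25,0],[0.95,0.25,0],[0.95,0.25,0],[0.95,0.25,0],[0.95,0.25,0],[0.95,0.25,0],[0.95,0.25,0],[0.95,0.25,0],[0.95,0.25,0],[0,0,0],[0,0,0]],"fingers":[1,1,1,1,1,1,1,1,1,1,1,1,1,1,1,1]}'
python3 - <<'E'
from h import *
import pickle
c=get_calibration("wrist");im=capture("wrist");cv2.imwrite("pics/w2.png",im[:,:,::-1]);np.save("w2.npy",im)
pickle.dump(c,open("w2.pkl","wb"));print(c["eye"],c["attitude"])
for d in masks_of("panel1","wrist"): print(round(d["score"],2),np.round(d["location"]),d["region"].sum(),cv2.boundingRect(d["region"].astype(np.uint8)))
E
```

```text
time: 6.3
ee_pos: [545.1, -3.7, 301.4]
eef_rot: [180.0, 0.0, 91.9]
contact_force: [-0.8, 0.7, 0.5]
finger_gap: 1.0
grasp_force: 0.0
[544.13444431  76.16996773 443.38535529] [-17.78739324   0.03521846   1.91336249]
0.8 [385. 217.] 261 (382, 190, 10, 53)
0.76 [391. 105.] 247 (391, 85, 7, 46)
0.63 [391. 164.] 303 (387, 135, 10, 54)
0.57 [361. 345.] 662 (341, 331, 37, 32)
```

View pics/w2.png

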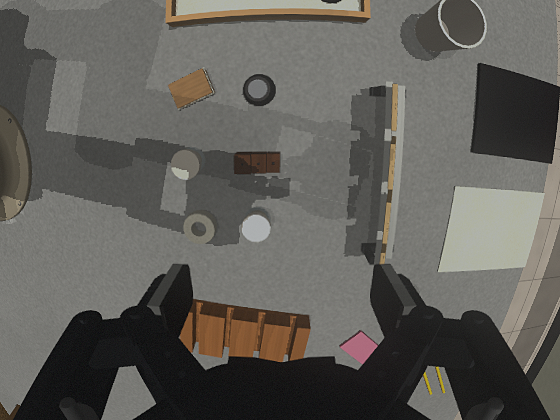

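Run:
```python
from h import *
w=np.load("w2.npy");t=capture("top")
a=cv2.resize(np.rot90(w[78:272,355:415]).copy(),(776,240),interpolation=0)
b=cv2.resize(t[150:200,222:352],(780,300),interpolation=0)
o=np.zeros((560,790,3),np.uint8);o[:240,:776]=a;o[250:550,:780]=b;cv2.imwrite("pics/c3.png",o[:,:,::-1])
s=capture("side");cs=s[155:275,190:310];cv2.imwrite("pics/s3.png",cv2.resize(cs,(720,600),interpolation=0)[:,:,::-1])
```

```text
(no output)
```

View pics/c3.png

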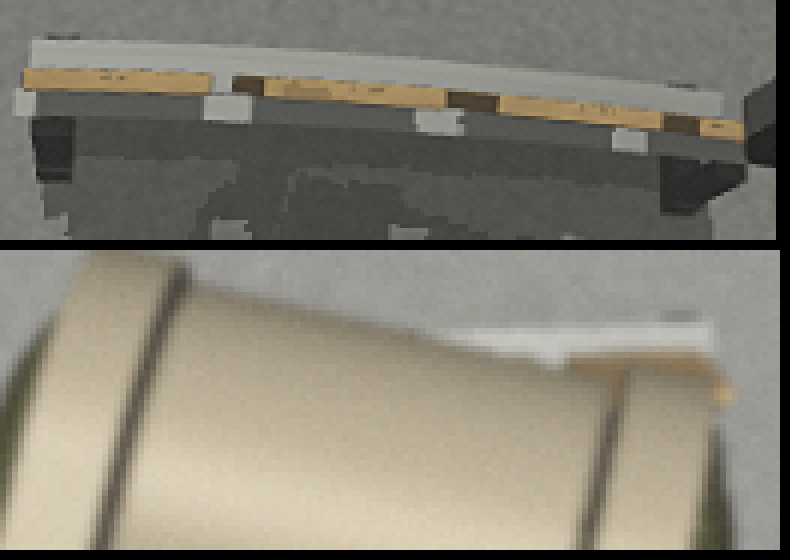

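View pics/s3.png

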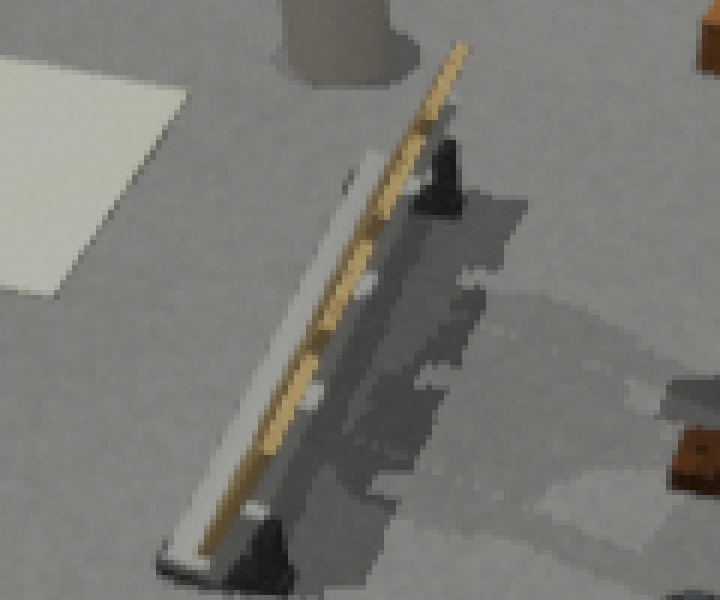

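Run:
```python
from h import *
import pickle
cw=pickle.load(open("w2.pkl","rb"));cs=get_calibration("side")
def tri(pw,ps):
    o1,d1=np.array(cw["eye"]),ray(pw,cw,True);o2,d2=np.array(cs["eye"]),ray(ps,cs,False)
    A=np.c_[d1,-d2];t=np.linalg.lstsq(A,o2-o1,rcond=None)[0];a,b=o1+d1*t[0],o2+d2*t[1];return np.round((a+b)/2,1),np.round(np.linalg.norm(a-b),1)
S=lambda x,y:(190+x/6-.5,155+y/5-.5); W=lambda x,y:(415-y/4-.5,78+x/4-.5)
for n,w,s in [("A left",(24,79),(268,455)),("A right",(210,83),(312,362)),("B left",(265,87),(326,325)),("B right",(444,100),(370,245)),("C left",(498,105),(378,222)),("C right",(662,122),(420,135)),("D left",(700,128),(430,118))]:
    print(n,tri(W(*w),S(*s)))
for z in (95,100,105,110): print(z,[np.round(p2w(W(*w),cw,z,True)[:2]).tolist() for w in [(24,79),(210,83),(265,87),(444,100),(498,105),(662,122),(700,128)]])
print([np.round(p2w((x,y),cw,z,True)[:2]).tolist() for x,y,z in [(191,89,22),(258,162,26),(256,227,40),(185,164,40),(199,229,20),(260,89,30)]])
```

```text
A left (array([658.9, 107.5, 112.2]), np.float64(3.4))
A right (array([662.1,  58.1, 109.5]), np.float64(3.7))
B left (array([660.7,  44. , 116.7]), np.float64(1.8))
B right (array([663.2,  -5.5, 112.1]), np.float64(3.5))
C left (array([665.9, -22.3, 107.6]), np.float64(2.6))
C right (array([664.6, -68.2, 117. ]), np.float64(2.4))
D left (array([665.2, -80.9, 115.3]), np.float64(2.7))
95 [[667.0, 109.0], [669.0, 57.0], [669.0, 42.0], [671.0, -10.0], [672.0, -26.0], [674.0, -78.0], [674.0, -91.0]]
100 [[665.0, 109.0], [667.0, 58.0], [668.0, 42.0], [670.0, -9.0], [670.0, -25.0], [672.0, -76.0], [672.0, -89.0]]
105 [[663.0, 108.0], [666.0, 58.0], [666.0, 43.0], [668.0, -7.0], [668.0, -23.0], [670.0, -74.0], [670.0, -86.0]]
110 [[662.0, 108.0], [664.0, 58.0], [664.0, 43.0], [666.0, -6.0], [666.0, -22.0], [669.0, -72.0], [669.0, -84.0]]
[[426.0, 97.0], [516.0, 2.0], [516.0, -83.0], [422.0, 0.0], [432.0, -98.0], [517.0, 96.0]]
```

```bash
cat >> h.py <<'E'
G=Ro.from_matrix(Ro.from_euler('z',1.9,degrees=True).as_matrix()@Ro.from_euler('y',-20,degrees=True).as_matrix()@rot([180,0,90])).as_euler('xyz',degrees=True)
AX=rot(G)[:,2]
TOP=dict(A=(663,83,110),B=(665,18.5,110),C=(667.5,-47,110),D=(669.5,-111,110))
def gp(k,back=0,d=30): return np.array(TOP[k])+AX*(d-back)
RK=(491.6,-288,-6.6)
def slot(k):
    a=np.radians(RK[2]);return RK[0]+k*np.cos(a),RK[1]+k*np.sin(a)
S=[180,0,90+RK[2]]
E
python3 -c "
from h import *
print(G,AX,gp('A'));go(gp('A',90),G);go(gp('D',90),G)"
```

```text
[160.    0.   91.9] [ 0.34183211  0.01133974 -0.93969262] [673.25496318  83.34019217  81.80922138]
now [545.1  -4.2 301.3] [-180.     0.    91.8] turn [-4.36  0.   -0.01] shift [3.33 1.92 6.44]
now [545.1  -4.2 301.3] [-180.     0.    91.8] turn [-4.36  0.   -0.01] shift [-4.44  1.92  6.44]
```

```bash
python3 -m inch '{"rotation":[[-0.87,0,0],[-0.87,0,0],[-0.87,0,0],[-0.87,0,0],[-0.88,0,0],[0,0,0],[0,0,0],[0,0,0],[0,0,0],[0,0,0],[0,0,0],[0,0,0],[0,0,0],[0,0,0],[0,0,0]],"delta_pos":[[0,0,0],[0,0,0],[0,0,0],[0,0,0],[0,0,0],[0.42,0.24,0.8],[0.42,0.24,0.8],[0.42,0.24,0.8],[0.42,0.24,0.8],[0.42,0.24,0.8],[0.42,0.24,0.8],[0.42,0.24,0.8],[0.42,0.24,0.8],[0,0,0],[0,0,0]],"fingers":[0.4,0.4,0.4,0.4,0.4,0.4,0.4,0.4,0.4,0.4,0.4,0.4,0.4,0.4,0.4]}'
python3 - <<'E'
from h import *
go(gp('A'),G)
c=get_calibration("wrist");im=capture("wrist")
q=proj([gp('A',0,0),gp('A'),gp('B',0,0)],c,True);print(np.round(q))
for p in q: cv2.circle(im,tuple(int(v) for v in np.round(p)),2,(255,0,0),-1)
cv2.imwrite("pics/w4.png",im[:,:,::-1])
E
```

```text
time: 8.0
ee_pos: [642.0, 83.5, 167.5]
eef_rot: [160.0, 0.0, 91.9]
contact_force: [-0.2, 0.4, -0.2]
finger_gap: 0.698
grasp_force: 0.0
now [642.   83.5 167.5] [160.    0.   91.9] turn [-0.01  0.    0.  ] shift [-0.05  0.    3.65]
[[279. 229.]
 [280. 214.]
 [279. 308.]]
```

View pics/w4.png

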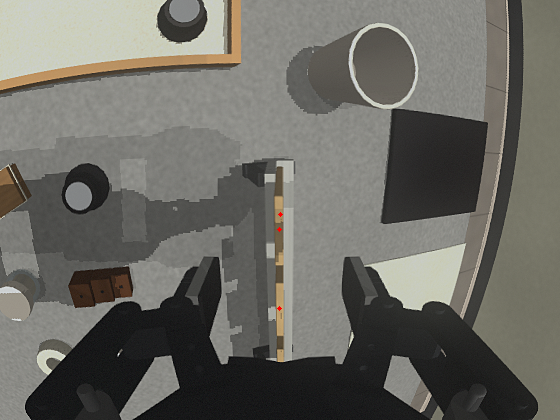

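The wrist picture shows the predicted centre of panel A's upper end at (279,229), on the panel, whose end spans rows 198–262. B is likewise at (279,308), and the fingers straddle the row of panels, so I go in.

```bash
python3 -m inch '{"rotation":[[0,0,0],[0,0,0],[0,0,0],[0,0,0],[0,0,0],[0,0,0],[0,0,0],[0,0,0],[0,0,0],[0,0,0],[0,0,0]],"delta_pos":[[0,0,0.73],[0,0,0.73],[0,0,0.73],[0,0,0.73],[0,0,0.73],[0,0,0],[0,0,0],[0,0,0],[0,0,0],[0,0,0],[0,0,0]],"fingers":[0.4,0.4,0.4,0.4,0.4,0.4,-1,-1,-1,-1,-1]}'; python3 -c "
from h import *
go(gp('A',100),G)"
```

```text
time: 9.15
ee_pos: [673.4, 85.2, 82.7]
eef_rot: [159.9, 0.0, 91.9]
contact_force: [-2.5, -1.0, 7.3]
finger_gap: 0.065
grasp_force: 61.1
now [673.4  85.2  82.7] [159.9   0.   91.9] turn [ 0.01 -0.    0.01] shift [-0.07 -0.02 -3.97]
```

```bash
python3 -m inch '{"rotation":[[0,0,0],[0,0,0],[0,0,0],[0,0,0],[0,0,0],[0,0,0],[0.87,0,0],[0.87,0,0],[0.87,0,0],[0.87,0,0],[0.88,0,0],[0,0,0.93],[0,0,0.93],[0,0,0]],"delta_pos":[[0,0,-0.5],[0,0,-0.9],[0,0,-0.9],[0,0,-0.9],[0,0,-0.9],[0,0,-0.9],[0,0,0],[0,0,0],[0,0,0],[0,0,0],[0,0,0],[0,0,0],[0,0,0],[0,0,0]],"fingers":[-1,-1,-1,-1,-1,-1,-1,-1,-1,-1,-1,-1,-1,-1]}'; python3 -c "
from h import *
print(slot(78));go([*slot(78),190],S)"
```

```text
time: 10.55
ee_pos: [630.4, 83.8, 199.6]
eef_rot: [180.0, -0.0, 83.4]
contact_force: [-0.2, -0.5, -0.2]
finger_gap: 0.063
grasp_force: 59.9
(np.float64(569.083075716831), np.float64(-296.9650977384436))
now [630.4  83.8 199.6] [180.   -0.   83.4] turn [ 0.   -0.   -0.01] shift [-15.41  -0.69   0.38]
```

```bash
python3 -m inch '{"rotation":[[0,0,0],[0,0,0],[0,0,0],[0,0,0],[0,0,0],[0,0,0],[0,0,0],[0,0,0],[0,0,0],[0,0,0],[0,0,0],[0,0,0],[0,0,0],[0,0,0],[0,0,0],[0,0,0],[0,0,0],[0,0,0],[0,0,0],[0,0,0]],"delta_pos":[[-0.5,-0.04,0],[-0.9,-0.04,0],[-0.9,-0.04,0],[-0.9,-0.04,0],[-0.9,-0.04,0],[-0.9,-0.04,0],[-0.9,-0.04,0],[-0.9,-0.04,0],[-0.9,-0.04,0],[-0.9,-0.04,0],[-0.9,-0.04,0],[-0.9,-0.04,0],[-0.9,-0.04,0],[-0.9,-0.04,0],[-0.9,-0.04,0],[-0.9,-0.04,0],[-0.9,-0.04,0],[-0.51,-0.01,0.38],[0,0,0],[0,0,0]],"fingers":[-1,-1,-1,-1,-1,-1,-1,-1,-1,-1,-1,-1,-1,-1,-1,-1,-1,-1,-1,-1]}'
python3 - <<'E'
from h import *
import pickle
go([*slot(78),125],S)
c=get_calibration("wrist");im=capture("wrist");np.save("w5.npy",im);pickle.dump(c,open("w5.pkl","wb"))
cv2.imwrite("pics/w5.png",im[:,:,::-1])
q=proj([[*slot(k),38] for k in(-78,-26,26,78)],c,True);print(np.round(q))
E
```

```text
time: 12.55
ee_pos: [569.0, -296.5, 189.1]
eef_rot: [-179.9, -0.1, 83.4]
contact_force: [-0.4, -0.4, -0.7]
finger_gap: 0.063
grasp_force: 59.9
now [ 569.  -296.5  189.1] [-1.799e+02 -1.000e-01  8.340e+01] turn [-0.01 -0.01  0.01] shift [-0.02  0.01  2.57]
[[126. 194.]
 [173. 193.]
 [225. 193.]
 [280. 193.]]
```

View pics/w5.png

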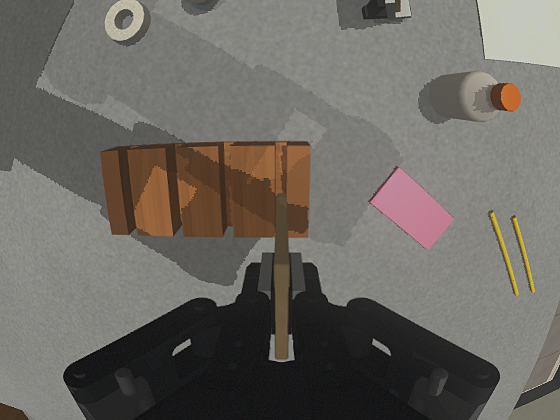

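The wrist picture shows the held panel at column 281 directly over the slot (columns 276–287), with the pink card clear at (410,208). I lower it.

```bash
python3 -m inch '{"rotation":[[0,0,0],[0,0,0],[0,0,0],[0,0,0],[0,0,0],[0,0,0],[0,0,0],[0,0,0],[0,0,0]],"delta_pos":[[0,0,0.7],[0,0,0.7],[0,0,0.7],[0,0,0.5],[0,0,0.3],[0,0,0.2],[0,0,0.2],[0,0,0.2],[0,0,0]],"fingers":[-1,-1,-1,-1,-1,-1,-1,-1,-1]}'; python3 -c "
from h import *
go([*slot(78),81],S)"
```

```text
time: 13.5
ee_pos: [569.1, -296.8, 101.6]
eef_rot: [-180.0, -0.0, 83.4]
contact_force: [-0.2, -0.0, -0.5]
finger_gap: 0.06
grasp_force: 59.9
now [ 569.1 -296.8  101.6] [-180.    -0.    83.4] turn [-0.01 -0.    0.  ] shift [-0.01 -0.    0.83]
```

```bash
python3 -m inch '{"rotation":[[0,0,0],[0,0,0],[0,0,0],[0,0,0],[0,0,0],[0,0,0],[0,0,0]],"delta_pos":[[0,0,0.2],[0,0,0.2],[0,0,0.2],[0,0,0.1],[0,0,0.1],[0,0,0],[0,0,0]],"fingers":[-1,-1,-1,-1,-1,-1,-1]}'
```

```text
time: 14.2
ee_pos: [569.3, -297.0, 82.2]
eef_rot: [180.0, 0.0, 83.4]
contact_force: [-0.1, -0.3, -0.9]
finger_gap: 0.059
grasp_force: 59.9
```

```bash
python3 -m inch '{"rotation":[[0,0,0],[0,0,0],[0,0,0],[0,0,0]],"delta_pos":[[0,0,0.06],[0,0,0.06],[0,0,0],[0,0,0]],"fingers":[-1,-1,-1,-1]}' | sed -n 2,4p;  python3 -m inch '{"rotation":[[0,0,0],[0,0,0],[0,0,0],[0,0,0],[0,0,0],[0,0,0],[0,0,0],[0,0,0],[0,0,0]],"delta_pos":[[0,0,0],[0,0,0],[0,0,0],[0,0,-0.3],[0,0,-0.9],[0,0,-0.9],[0,0,-0.9],[0,0,-0.9],[0,0,0]],"fingers":[-0.5,-0.5,-0.5,-0.5,-0.5,-0.5,-0.5,-0.5,-0.5]}'; python3 -c "
from h import *
go([*(gp('B',95)+[0,0,0])],S)
go([*(gp('B',95)+[0,0,0])],G)"
```

```text
ee_pos: [569.2, -296.9, 79.1]
eef_rot: [-180.0, -0.0, 83.4]
contact_force: [0.5, 0.0, -0.1]
time: 15.5
ee_pos: [570.2, -297.7, 180.5]
eef_rot: [179.7, 0.2, 83.4]
contact_force: [0.0, -0.1, 0.2]
finger_gap: 0.253
grasp_force: 0.0
now [ 570.2 -297.7  180.5] [179.7   0.2  83.4] turn [0.07 0.04 0.  ] shift [12.87  1.43  0.38]
now [ 570.2 -297.7  180.5] [179.7   0.2  83.4] turn [-4.29  0.37 -1.82] shift [12.51  2.99  1.49]
```

```bash
python3 -m inch '{"rotation":[[0,0,-0.93],[0,0,-0.93],[-0.87,0,0],[-0.87,0,0],[-0.87,0,0],[-0.87,0,0],[-0.88,0,0],[0,0,0],[0,0,0],[0,0,0],[0,0,0],[0,0,0],[0,0,0],[0,0,0],[0,0,0],[0,0,0],[0,0,0],[0,0,0],[0,0,0],[0,0,0]],"delta_pos":[[0,0,0],[0,0,0],[0,0,0],[0,0,0],[0,0,0],[0,0,0],[0,0,0],[0.96,0.23,0.11],[0.96,0.23,0.11],[0.96,0.23,0.11],[0.96,0.23,0.11],[0.96,0.23,0.11],[0.96,0.23,0.11],[0.96,0.23,0.11],[0.96,0.23,0.11],[0.96,0.23,0.11],[0.96,0.23,0.11],[0.96,0.23,0.11],[0.96,0.23,0.11],[0.96,0.23,0.11]],"fingers":[0.4,0.4,0.4,0.4,0.4,0.4,0.4,0.4,0.4,0.4,0.4,0.4,0.4,0.4,0.4,0.4,0.4,0.4,0.4,0.4]}'
python3 - <<'E'
from h import *
go(gp('B'),G)
c=get_calibration("wrist");im=capture("wrist")
q=proj([gp('B',0,0),gp('C',0,0)],c,True);print(np.round(q))
for k in ("panel1",):
    for d in masks_of(k,"wrist"): print(round(d["score"],2),np.round(d["location"]),cv2.boundingRect(d["region"].astype(np.uint8)))
E
```

```text
time: 17.5
ee_pos: [640.9, 18.7, 167.9]
eef_rot: [160.1, -0.0, 91.9]
contact_force: [0.5, -0.3, -0.9]
finger_gap: 0.701
grasp_force: 0.0
now [640.9  18.7 167.9] [160.1  -0.   91.9] turn [-0.02 -0.    0.01] shift [-0.04  0.11  3.71]
[[283. 228.]
 [284. 308.]]
0.89 [285. 213.] (278, 165, 12, 98)
0.83 [282. 300.] (280, 264, 9, 71)
0.71 [  5. 118.] (0, 92, 25, 52)
0.55 [286. 347.] (280, 335, 9, 27)
```

```bash
python3 -m inch '{"rotation":[[0,0,0],[0,0,0],[0,0,0],[0,0,0],[0,0,0],[0,0,0],[0,0,0],[0,0,0],[0,0,0],[0,0,0],[0,0,0]],"delta_pos":[[0,0.1,0.74],[0,0,0.74],[0,0,0.74],[0,0,0.74],[0,0,0.74],[0,0,0],[0,0,0],[0,0,0],[0,0,0],[0,0,0],[0,0,0]],"fingers":[0.4,0.4,0.4,0.4,0.4,0.4,-1,-1,-1,-1,-1]}'; python3 -m inch '{"rotation":[[0,0,0],[0,0,0],[0,0,0],[0,0,0],[0,0,0],[0,0,0],[0.87,0,0],[0.87,0,0],[0.87,0,0],[0.87,0,0],[0.88,0,0],[0,0,0.93],[0,0,0.93],[0,0,0]],"delta_pos":[[0,0,-0.5],[0,0,-0.9],[0,0,-0.9],[0,0,-0.9],[0,0,-0.9],[0,0,-0.9],[0,0,0],[0,0,0],[0,0,0],[0,0,0],[0,0,0],[0,0,0],[0,0,0],[0,0,0]],"fingers":[-1,-1,-1,-1,-1,-1,-1,-1,-1,-1,-1,-1,-1,-1]}'; python3 -c "
from h import *
go([*slot(26),195],S)"
```

```text
time: 18.7
ee_pos: [675.3, 18.7, 83.5]
eef_rot: [159.9, 0.0, 91.9]
contact_force: [-3.3, 0.1, 5.2]
finger_gap: 0.06
grasp_force: 59.7
time: 20.1
ee_pos: [632.1, 17.4, 200.4]
eef_rot: [-180.0, 0.0, 83.4]
contact_force: [-0.1, -0.3, 0.1]
finger_gap: 0.063
grasp_force: 58.8
now [632.1  17.4 200.4] [-180.     0.    83.4] turn [-0.    0.   -0.01] shift [-12.78  -3.14   0.22]
```

```bash
python3 -m inch '{"rotation":[[0,0,0],[0,0,0],[0,0,0],[0,0,0],[0,0,0],[0,0,0],[0,0,0],[0,0,0],[0,0,0],[0,0,0],[0,0,0],[0,0,0],[0,0,0],[0,0,0],[0,0,0],[0,0,0],[0,0,0]],"delta_pos":[[-0.85,-0.21,0],[-0.85,-0.21,0],[-0.85,-0.21,0],[-0.85,-0.21,0],[-0.85,-0.21,0],[-0.85,-0.21,0],[-0.85,-0.21,0],[-0.85,-0.21,0],[-0.85,-0.21,0],[-0.85,-0.21,0],[-0.85,-0.21,0],[-0.85,-0.21,0],[-0.85,-0.21,0],[-0.85,-0.21,0],[-0.85,-0.21,0.2],[0,0,0],[0,0,0]],"fingers":[-1,-1,-1,-1,-1,-1,-1,-1,-1,-1,-1,-1,-1,-1,-1,-1,-1]}'
python3 - <<'E'
from h import *
go([*slot(26),79],S)
c=get_calibration("wrist");im=capture("wrist")
q=proj([[*slot(k),38] for k in(-78,-26,26,78)],c,True);print(np.round(q))
cv2.imwrite("pics/w6.png",cv2.resize(im[100:310,90:400],(775,525))[:,:,::-1])
E
```

```text
time: 21.8
ee_pos: [517.4, -290.1, 195.2]
eef_rot: [180.0, -0.0, 83.4]
contact_force: [-0.5, -0.2, 0.1]
finger_gap: 0.062
grasp_force: 58.8
now [ 517.4 -290.1  195.2] [180.   -0.   83.4] turn [ 0.   -0.    0.01] shift [-0.04  0.01  4.65]
[[175. 192.]
 [226. 191.]
 [280. 191.]
 [334. 192.]]
```

View pics/w6.png

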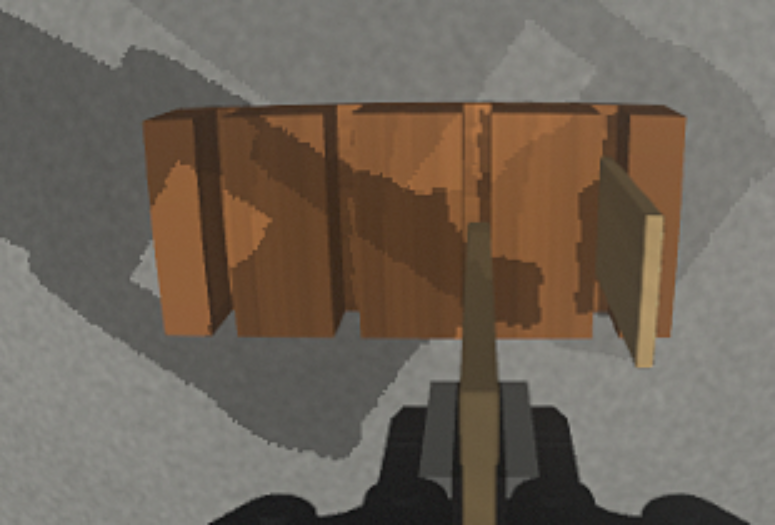

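The crop shows panel A standing in the right-hand slot at (635,260), and the held panel B at column 478, over the middle of its slot (columns 465–492). I lower it.

```bash
python3 -m inch '{"rotation":[[0,0,0],[0,0,0],[0,0,0],[0,0,0],[0,0,0],[0,0,0],[0,0,0],[0,0,0],[0,0,0],[0,0,0],[0,0,0],[0,0,0],[0,0,0],[0,0,0]],"delta_pos":[[0,0,0.7],[0,0,0.7],[0,0,0.7],[0,0,0.7],[0,0,0.3],[0,0,0.2],[0,0,0.2],[0,0,0.2],[0,0,0.2],[0,0,0.2],[0,0,0.2],[0,0,0.15],[0,0,0.15],[0,0,0]],"fingers":[-1,-1,-1,-1,-1,-1,-1,-1,-1,-1,-1,-1,-1,-1]}'
```

```text
time: 23.25
ee_pos: [517.4, -290.1, 79.4]
eef_rot: [-180.0, -0.0, 83.4]
contact_force: [-0.3, 0.1, -2.1]
finger_gap: 0.059
grasp_force: 58.8
```

```bash
python3 -m inch '{"rotation":[[0,0,0],[0,0,0],[0,0,0],[0,0,0],[0,0,0],[0,0,0],[0,0,0],[0,0,0],[0,0,0]],"delta_pos":[[0,0,0],[0,0,0],[0,0,0],[0,0,-0.3],[0,0,-0.9],[0,0,-0.9],[0,0,-0.9],[0,0,-0.9],[0,0,0]],"fingers":[-0.5,-0.5,-0.5,-0.5,-0.5,-0.5,-0.5,-0.5,-0.5]}'; python3 -c "
from h import *
go(gp('C',90),G)"
```

```text
time: 24.15
ee_pos: [518.6, -291.0, 181.1]
eef_rot: [179.7, 0.2, 83.4]
contact_force: [1.4, 0.7, 0.6]
finger_gap: 0.25
grasp_force: 0.0
now [ 518.6 -291.   181.1] [179.7   0.2  83.4] turn [-4.29  0.37 -1.82] shift [9.56 4.93 2.42]
```

```bash
python3 -m inch '{"rotation":[[0,0,-0.93],[0,0,-0.93],[-0.87,0,0],[-0.87,0,0],[-0.87,0,0],[-0.87,0,0],[-0.88,0,0],[0,0,0],[0,0,0],[0,0,0],[0,0,0],[0,0,0],[0,0,0],[0,0,0],[0,0,0],[0,0,0],[0,0,0],[0,0,0],[0,0,0]],"delta_pos":[[0,0,0],[0,0,0],[0,0,0],[0,0,0],[0,0,0],[0,0,0],[0,0,0],[0.87,0.45,0.22],[0.87,0.45,0.22],[0.87,0.45,0.22],[0.87,0.45,0.22],[0.87,0.45,0.22],[0.87,0.45,0.22],[0.87,0.45,0.22],[0.87,0.45,0.22],[0.87,0.45,0.22],[0.87,0.45,0.22],[0.87,0.45,0.22],[0,0,0]],"fingers":[0.4,0.4,0.4,0.4,0.4,0.4,0.4,0.4,0.4,0.4,0.4,0.4,0.4,0.4,0.4,0.4,0.4,0.4,0.4]}'
python3 - <<'E'
from h import *
go(gp('C'),G)
c=get_calibration("wrist");im=capture("wrist")
q=proj([gp('C',0,0),gp('D',0,0)],c,True);print(np.round(q))
for d in masks_of("panel1","wrist"): print(round(d["score"],2),np.round(d["location"]),cv2.boundingRect(d["region"].astype(np.uint8)))
E
```

```text
time: 26.05
ee_pos: [646.7, -44.0, 161.8]
eef_rot: [160.1, -0.0, 92.1]
contact_force: [-0.8, -0.7, -0.3]
finger_gap: 0.699
grasp_force: 0.0
now [646.7 -44.  161.8] [160.1  -0.   92.1] turn [-0.02 -0.02  0.04] shift [-0.15  0.07  3.43]
[[282. 236.]
 [281. 314.]]
0.8 [282. 300.] (279, 270, 9, 69)
0.8 [282. 220.] (278, 170, 10, 99)
0.45 [173. 384.] (172, 384, 5, 8)
```

```bash
python3 -m inch '{"rotation":[[0,0,0],[0,0,0],[0,0,0],[0,0,0],[0,0,0],[0,0,0],[0,0,0],[0,0,0],[0,0,0],[0,0,0],[0,0,0]],"delta_pos":[[-0.15,0.07,0.69],[0,0,0.69],[0,0,0.69],[0,0,0.69],[0,0,0.67],[0,0,0],[0,0,0],[0,0,0],[0,0,0],[0,0,0],[0,0,0]],"fingers":[0.4,0.4,0.4,0.4,0.4,0.4,-1,-1,-1,-1,-1]}'; python3 -m inch '{"rotation":[[0,0,0],[0,0,0],[0,0,0],[0,0,0],[0,0,0],[0,0,0],[0.87,0,0],[0.87,0,0],[0.87,0,0],[0.87,0,0],[0.88,0,0],[0,0,0.93],[0,0,0.93],[0,0,0]],"delta_pos":[[0,0,-0.5],[0,0,-0.9],[0,0,-0.9],[0,0,-0.9],[0,0,-0.9],[0,0,-0.9],[0,0,0],[0,0,0],[0,0,0],[0,0,0],[0,0,0],[0,0,0],[0,0,0],[0,0,0]],"fingers":[-1,-1,-1,-1,-1,-1,-1,-1,-1,-1,-1,-1,-1,-1]}'; python3 -c "
from h import *
go([*slot(-26),195],S)"
```

```text
time: 27.25
ee_pos: [677.7, -49.3, 83.8]
eef_rot: [159.9, 0.0, 91.9]
contact_force: [-1.3, 0.2, 3.8]
finger_gap: 0.06
grasp_force: 60.3
time: 28.65
ee_pos: [634.5, -50.6, 200.9]
eef_rot: [180.0, 0.0, 83.4]
contact_force: [-0.2, -0.1, 0.1]
finger_gap: 0.063
grasp_force: 59.6
now [634.5 -50.6 200.9] [180.    0.   83.4] turn [ 0.    0.   -0.01] shift [-10.09  -5.63   0.24]
```

```bash
python3 -m inch '{"rotation":[[0,0,0],[0,0,0],[0,0,0],[0,0,0],[0,0,0],[0,0,0],[0,0,0],[0,0,0],[0,0,0],[0,0,0],[0,0,0],[0,0,0],[0,0,0],[0,0,0]],"delta_pos":[[-0.84,-0.47,0],[-0.84,-0.47,0],[-0.84,-0.47,0],[-0.84,-0.47,0],[-0.84,-0.47,0],[-0.84,-0.47,0],[-0.84,-0.47,0],[-0.84,-0.47,0],[-0.84,-0.47,0],[-0.84,-0.47,0],[-0.84,-0.47,0],[-0.84,-0.47,0.2],[0,0,0],[0,0,0]],"fingers":[-1,-1,-1,-1,-1,-1,-1,-1,-1,-1,-1,-1,-1,-1]}'; python3 -c "
from h import *
go([*slot(-26),79],S)"
```

```text
time: 30.05
ee_pos: [465.6, -284.8, 195.8]
eef_rot: [180.0, -0.0, 83.4]
contact_force: [0.4, 0.1, 0.0]
finger_gap: 0.06
grasp_force: 59.6
now [ 465.6 -284.8  195.8] [180.   -0.   83.4] turn [ 0.   -0.    0.01] shift [-0.01  0.01  4.67]
```

```bash
python3 -m inch '{"rotation":[[0,0,0],[0,0,0],[0,0,0],[0,0,0],[0,0,0],[0,0,0],[0,0,0],[0,0,0],[0,0,0],[0,0,0],[0,0,0],[0,0,0],[0,0,0],[0,0,0]],"delta_pos":[[0,0,0.7],[0,0,0.7],[0,0,0.7],[0,0,0.7],[0,0,0.3],[0,0,0.2],[0,0,0.2],[0,0,0.2],[0,0,0.2],[0,0,0.2],[0,0,0.2],[0,0,0.15],[0,0,0.15],[0,0,0]],"fingers":[-1,-1,-1,-1,-1,-1,-1,-1,-1,-1,-1,-1,-1,-1]}'
```

```text
time: 31.45
ee_pos: [465.6, -284.7, 79.8]
eef_rot: [-180.0, -0.0, 83.4]
contact_force: [0.6, 0.4, 0.2]
finger_gap: 0.06
grasp_force: 59.6
```

```bash
python3 -m inch '{"rotation":[[0,0,0],[0,0,0],[0,0,0],[0,0,0],[0,0,0],[0,0,0],[0,0,0],[0,0,0],[0,0,0]],"delta_pos":[[0,0,0],[0,0,0],[0,0,0],[0,0,-0.3],[0,0,-0.9],[0,0,-0.9],[0,0,-0.9],[0,0,-0.9],[0,0,0]],"fingers":[-0.5,-0.5,-0.5,-0.5,-0.5,-0.5,-0.5,-0.5,-0.5]}'; python3 -c "
from h import *
go(gp('D',90),G)"
```

```text
time: 32.35
ee_pos: [466.7, -285.6, 181.3]
eef_rot: [179.7, 0.2, 83.4]
contact_force: [-0.5, 0.5, -0.3]
finger_gap: 0.25
grasp_force: 0.0
now [ 466.7 -285.6  181.3] [179.7   0.2  83.4] turn [-4.29  0.38 -1.82] shift [6.71 6.86 3.13]
```

```bash
python3 -m inch '{"rotation":[[0,0,-0.93],[0,0,-0.93],[-0.87,0,0],[-0.87,0,0],[-0.87,0,0],[-0.87,0,0],[-0.88,0,0],[0,0,0],[0,0,0],[0,0,0],[0,0,0],[0,0,0],[0,0,0],[0,0,0],[0,0,0],[0,0,0],[0,0,0]],"delta_pos":[[0,0,0],[0,0,0],[0,0,0],[0,0,0],[0,0,0],[0,0,0],[0,0,0],[0.84,0.86,0.39],[0.84,0.86,0.39],[0.84,0.86,0.39],[0.84,0.86,0.39],[0.84,0.86,0.39],[0.84,0.86,0.39],[0.84,0.86,0.39],[0.84,0.86,0.39],[0,0,0],[0,0,0]],"fingers":[0.4,0.4,0.4,0.4,0.4,0.4,0.4,0.4,0.4,0.4,0.4,0.4,0.4,0.4,0.4,0.4,0.4]}'
python3 - <<'E'
from h import *
go(gp('D'),G)
c=get_calibration("wrist");im=capture("wrist")
q=proj([gp('D',0,0)],c,True);print(np.round(q))
for d in masks_of("panel1","wrist"): print(round(d["score"],2),np.round(d["location"]),cv2.boundingRect(d["region"].astype(np.uint8)))
E
```

```text
time: 34.05
ee_pos: [648.0, -110.1, 162.5]
eef_rot: [160.1, -0.0, 92.0]
contact_force: [-0.6, -0.7, -0.1]
finger_gap: 0.704
grasp_force: 0.0
now [ 648.  -110.1  162.5] [160.1  -0.   92. ] turn [-0.02 -0.01  0.02] shift [-0.07  0.09  3.47]
[[283. 232.]]
0.87 [287. 215.] (279, 163, 11, 100)
0.78 [274. 349.] (247, 335, 60, 27)
0.49 [164. 378.] (163, 357, 8, 37)
0.37 [121. 417.] (120, 409, 5, 11)
```

```bash
python3 -m inch '{"rotation":[[0,0,0],[0,0,0],[0,0,0],[0,0,0],[0,0,0],[0,0,0],[0,0,0],[0,0,0],[0,0,0],[0,0,0],[0,0,0]],"delta_pos":[[0,0.09,0.7],[0,0,0.69],[0,0,0.69],[0,0,0.69],[0,0,0.69],[0,0,0],[0,0,0],[0,0,0],[0,0,0],[0,0,0],[0,0,0]],"fingers":[0.4,0.4,0.4,0.4,0.4,0.4,-1,-1,-1,-1,-1]}'; python3 -m inch '{"rotation":[[0,0,0],[0,0,0],[0,0,0],[0,0,0],[0,0,0],[0,0,0],[0.87,0,0],[0.87,0,0],[0.87,0,0],[0.87,0,0],[0.88,0,0],[0,0,0.93],[0,0,0.93],[0,0,0]],"delta_pos":[[0,0,-0.5],[0,0,-0.9],[0,0,-0.9],[0,0,-0.9],[0,0,-0.9],[0,0,-0.9],[0,0,0],[0,0,0],[0,0,0],[0,0,0],[0,0,0],[0,0,0],[0,0,0],[0,0,0]],"fingers":[-1,-1,-1,-1,-1,-1,-1,-1,-1,-1,-1,-1,-1,-1]}'; python3 -c "
from h import *
go([*slot(-78),205],S)"
```

```text
time: 35.25
ee_pos: [680.2, -109.6, 83.7]
eef_rot: [159.9, 0.0, 91.9]
contact_force: [-1.0, -0.5, 4.4]
finger_gap: 0.062
grasp_force: 59.7
time: 36.65
ee_pos: [637.0, -110.9, 200.8]
eef_rot: [180.0, 0.0, 83.4]
contact_force: [0.0, -0.8, -0.8]
finger_gap: 0.064
grasp_force: 59.0
now [ 637.  -110.9  200.8] [180.    0.   83.4] turn [ 0.    0.   -0.01] shift [-7.71 -8.08 -0.17]
```

```bash
python3 -m inch '{"rotation":[[0,0,0],[0,0,0],[0,0,0],[0,0,0],[0,0,0],[0,0,0],[0,0,0],[0,0,0],[0,0,0],[0,0,0],[0,0,0],[0,0,0]],"delta_pos":[[-0.5,-0.5,0],[-0.8,-0.84,0],[-0.8,-0.84,0],[-0.8,-0.84,0],[-0.8,-0.84,0],[-0.8,-0.84,0],[-0.8,-0.84,0],[-0.8,-0.84,0],[-0.8,-0.84,0],[-0.8,-0.84,0.1],[0,0,0],[0,0,0]],"fingers":[-1,-1,-1,-1,-1,-1,-1,-1,-1,-1,-1,-1]}'; python3 -c "
from h import *
go([*slot(-78),79],S)"
```

```text
time: 37.85
ee_pos: [414.7, -279.2, 198.3]
eef_rot: [180.0, 0.0, 83.4]
contact_force: [0.7, 0.6, -0.1]
finger_gap: 0.059
grasp_force: 59.0
now [ 414.7 -279.2  198.3] [180.    0.   83.4] turn [0.01 0.   0.  ] shift [ 0.   -0.02  4.77]
```

```bash
python3 -m inch '{"rotation":[[0,0,0],[0,0,0],[0,0,0],[0,0,0],[0,0,0],[0,0,0],[0,0,0],[0,0,0],[0,0,0],[0,0,0],[0,0,0],[0,0,0],[0,0,0],[0,0,0]],"delta_pos":[[0,-0.02,0.7],[0,0,0.7],[0,0,0.7],[0,0,0.7],[0,0,0.4],[0,0,0.2],[0,0,0.2],[0,0,0.2],[0,0,0.2],[0,0,0.2],[0,0,0.2],[0,0,0.15],[0,0,0.15],[0,0,0]],"fingers":[-1,-1,-1,-1,-1,-1,-1,-1,-1,-1,-1,-1,-1,-1]}'
```

```text
time: 39.25
ee_pos: [414.3, -278.9, 79.8]
eef_rot: [-180.0, -0.0, 83.4]
contact_force: [-0.2, -0.5, -0.0]
finger_gap: 0.059
grasp_force: 59.0
```

```bash
python3 -m inch '{"rotation":[[0,0,0],[0,0,0],[0,0,0],[0,0,0],[0,0,0],[0,0,0],[0,0,0],[0,0,0],[0,0,0],[0,0,0],[0,0,0],[0,0,0],[0,0,0]],"delta_pos":[[0,0,0],[0,0,0],[0,0,0],[0,0,-0.3],[0,0,-0.9],[0,0,-0.9],[0,0,-0.9],[0,0,-0.9],[0,0,-0.9],[0,0,-0.9],[0,0,-0.9],[0,0,0],[0,0,0]],"fingers":[-0.5,-0.5,-0.5,-0.5,-0.5,-0.5,-0.5,-0.5,-0.5,-0.5,1,1,1]}'; python3 -c "
from h import *
go([450,-70,300],[180,0,90])"
```

```text
time: 40.55
ee_pos: [414.4, -278.8, 245.5]
eef_rot: [180.0, 0.0, 83.4]
contact_force: [0.5, 0.2, 0.2]
finger_gap: 0.753
grasp_force: 0.0
now [ 414.4 -278.8  245.5] [180.    0.   83.4] turn [ 0.01  0.01 -1.44] shift [ 8.35  1.43 -2.18]
```

```bash
python3 -m inch '{"rotation":[[0,0,-0.72],[0,0,-0.72],[0,0,0],[0,0,0],[0,0,0],[0,0,0],[0,0,0],[0,0,0],[0,0,0],[0,0,0],[0,0,0],[0,0,0],[0,0,0],[0,0,0],[0,0,0],[0,0,0]],"delta_pos":[[0,0,0],[0,0,0],[0.8,0.15,-0.2],[0.8,0.15,-0.2],[0.8,0.15,-0.2],[0.8,0.15,-0.2],[0.8,0.15,-0.2],[0.8,0.15,-0.2],[0.8,0.15,-0.2],[0.8,0.15,-0.2],[0.8,0.15,-0.2],[0.8,0.15,-0.2],[0.8,0.15,-0.2],[0.8,0.15,0],[0,0,0],[0,0,0]],"fingers":[1,1,1,1,1,1,1,1,1,1,1,1,1,1,1,1]}'
python3 - <<'E'
from h import *
import pickle
c=get_calibration("wrist");im=capture("wrist");np.save("w7.npy",im);pickle.dump(c,open("w7.pkl","wb"));cv2.imwrite("pics/w7.png",cv2.resize(im,(800,600))[:,:,::-1])
H=dict(block_b=26,jar_b=38,loupe_b=25,pinbox_b=20,roll_b=18,tray=28)
for k,z in H.items():
    for d in masks_of(k,"wrist"):
        m=d["region"].astype(np.uint8);r=cv2.minAreaRect(cv2.findNonZero(m))
        print(k,round(d["score"],2),np.round(d["location"]),"xy",np.round(p2w(d["location"],c,z,True)[:2]),"rect",np.round(r[0]),np.round(p2w(r[0],c,z,True)[:2]),np.round(r[1]),round(r[2]))
E
```

```text
time: 42.15
ee_pos: [459.1, -39.0, 299.5]
eef_rot: [-179.9, -0.0, 90.1]
contact_force: [0.5, 0.1, -0.1]
finger_gap: 1.004
grasp_force: 0.0
block_b 0.95 [321. 140.] xy [511.  -4.] rect [322. 138.] [512.   0.] [21. 45.] 90
block_b 0.52 [284. 337.] xy [ 465. -318.] rect [287. 331.] [ 470. -305.] [58.  8.] 90
block_b 0.44 [446. 149.] xy [691.  -7.] rect [440. 152.] [681. -12.] [ 36. 190.] 2
jar_b 0.64 [251. 134.] xy [422.   5.] rect [250. 139.] [422.  -0.] [31. 32.] 72
jar_b 0.59 [321. 202.] xy [513. -82.] rect [322. 201.] [514. -81.] [34. 29.] 90
jar_b 0.15 [318. 335.] xy [ 520. -303.] rect [321. 330.] [ 524. -294.] [48. 13.] 85
loupe_b 0.72 [319.  64.] xy [507.  96.] rect [322.  65.] [511.  94.] [32. 31.] 90
pinbox_b 0.82 [247.  63.] xy [417.  97.] rect [252.  62.] [423.  98.] [30. 42.] 65
pinbox_b 0.58 [282. 336.] xy [ 463. -320.] rect [286. 331.] [ 469. -309.] [59.  9.] 88
roll_b 0.98 [257. 209.] xy [427. -99.] rect [260. 206.] [431. -95.] [35. 34.] 90
tray 0.61 [404.   1.] xy [622. 192.] rect [325.   1.] [515. 179.] [194.   3.] 0
```

View pics/w7.png

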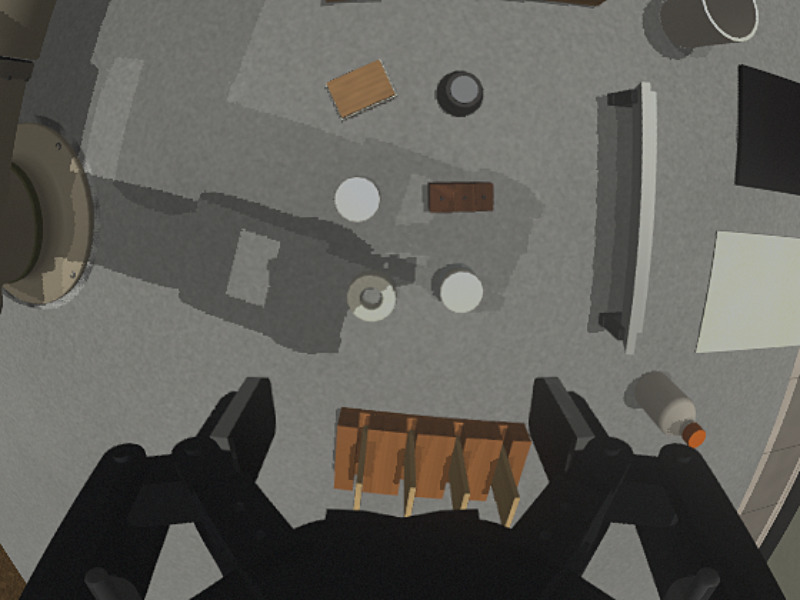

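The enlarged wrist view shows all four panels standing in the rack at (357–510,470), the empty rest, and the bench items. The items are the pin box (360,90), spare loupe (460,92), jar (357,199), block (460,197), jar (461,292) and roll (371,298). The two jars are identical and either fits, so I will take the one at (357,199) and leave the other.

```bash
python3 -m inch '{"rotation":[[0,0,0],[0,0,0],[0,0,0],[0,0,0],[0,0,0],[0,0,0],[0,0,0],[0,0,0],[0,0,0],[0,0,0],[0,0,0]],"delta_pos":[[-0.25,-0.12,0.9],[-0.25,-0.12,0.9],[-0.25,-0.12,0.9],[-0.25,-0.12,0.9],[-0.25,-0.12,0.9],[-0.25,-0.12,0.9],[-0.25,-0.12,0.9],[-0.25,-0.12,0.9],[-0.25,-0.12,0.8],[0,0,0],[0,0,0]],"fingers":[0.53,0.53,0.53,0.53,0.53,0.53,0.53,0.53,0.53,0.53,0.53]}'
python3 - <<'E'
from h import *
c=get_calibration("wrist");im=capture("wrist")
for d in masks_of("roll_b","wrist"):
    m=d["region"].astype(np.uint8);r=cv2.minAreaRect(cv2.findNonZero(m));p=p2w(r[0],c,18,True);print(round(d["score"],2),np.round(r[0]),np.round(r[1]),np.round(p,1))
    if d["score"]>.5: go([p[0],p[1],2],[180,0,90])
E
```

```text
time: 43.6
ee_pos: [432.7, -95.4, 100.7]
eef_rot: [180.0, -0.0, 90.0]
contact_force: [0.1, 0.2, -0.1]
finger_gap: 0.769
grasp_force: 0.0
0.63 [276. 216.] [65. 63.] [430.8 -95.5  18. ]
now [433.1 -95.3 101.3] [1.799e+02 1.000e-01 9.000e+01] turn [0.02 0.01 0.  ] shift [-0.   -0.09  3.97]
0.31 [335. 369.] [198.  42.] [ 486.9 -254.7   18. ]
```

```bash
python3 -m inch '{"rotation":[[0,0,0],[0,0,0],[0,0,0],[0,0,0],[0,0,0],[0,0,0],[0,0,0],[0,0,0],[0,0,0],[0,0,0],[0,0,0]],"delta_pos":[[0,-0.08,0.7],[0,0,0.8],[0,0,0.8],[0,0,0.8],[0,0,0.6],[0,0,0.22],[0,0,0],[0,0,0],[0,0,0],[0,0,0],[0,0,0]],"fingers":[0.53,0.53,0.53,0.53,0.53,0.53,0.53,-1,-1,-1,-1]}';python3 -m inch '{"rotation":[[0,0,0],[0,0,0],[0,0,0],[0,0,0],[0,0,0],[0,0,0],[0,0,0]],"delta_pos":[[0,0,-0.5],[0,0,-0.9],[0,0,-0.9],[0,0,-0.9],[0,0,-0.9],[0,0,-0.9],[0,0,0]],"fingers":[-1,-1,-1,-1,-1,-1,-1]}'; python3 -c "
from h import *
go([452,246,128],[180,0,90])"
```

```text
time: 44.8
ee_pos: [431.0, -95.4, 3.8]
eef_rot: [179.9, 0.1, 90.0]
contact_force: [-1.8, 1.7, 10.7]
finger_gap: 0.539
grasp_force: 59.7
time: 45.5
ee_pos: [431.6, -95.7, 130.3]
eef_rot: [179.7, 0.2, 90.0]
contact_force: [-0.0, 0.7, -1.6]
finger_gap: 0.538
grasp_force: 61.5
now [431.6 -95.7 130.3] [179.7   0.2  90. ] turn [0.07 0.04 0.01] shift [13.67  0.81  0.09]
```

```bash
python3 -m inch '{"rotation":[[0,0,0],[0,0,0],[0,0,0],[0,0,0],[0,0,0],[0,0,0],[0,0,0],[0,0,0],[0,0,0],[0,0,0],[0,0,0],[0,0,0],[0,0,0],[0,0,0],[0,0,0],[0,0,0],[0,0,0]],"delta_pos":[[0.91,0.054,0],[0.91,0.054,0],[0.91,0.054,0],[0.91,0.054,0],[0.91,0.054,0],[0.91,0.054,0],[0.91,0.054,0],[0.91,0.054,0],[0.91,0.054,0],[0.91,0.054,0],[0.91,0.054,0],[0.91,0.054,0],[0.91,0.054,0],[0.91,0.054,0],[0.91,0.054,0],[0,0,0],[0,0,0]],"fingers":[-1,-1,-1,-1,-1,-1,-1,-1,-1,-1,-1,-1,-1,-1,-1,-1,-1]}'
python3 - <<'E'
from h import *
go([452,246,13],[180,0,90])
c=get_calibration("wrist");im=capture("wrist");cv2.imwrite("pics/w8.png",im[:,:,::-1])
cs=[(393,199),(639,199),(639,365),(393,365)]
q=proj([[a,b,8] for a,b in cs]+[[452,246,8],[525,245,8],[603,238,8]],c,True);print(np.round(q).tolist())
E
```

```text
time: 47.2
ee_pos: [450.2, 246.0, 126.9]
eef_rot: [-180.0, 0.0, 90.1]
contact_force: [-0.2, -0.1, 0.4]
finger_gap: 0.541
grasp_force: 61.5
now [450.2 246.  126.9] [-180.     0.    90.1] turn [-0.01  0.01  0.01] shift [0.   0.07 4.55]
[[216.0, 252.0], [468.0, 248.0], [489.0, 77.0], [208.0, 59.0], [282.0, 202.0], [366.0, 203.0], [445.0, 211.0]]
```

View pics/w8.png

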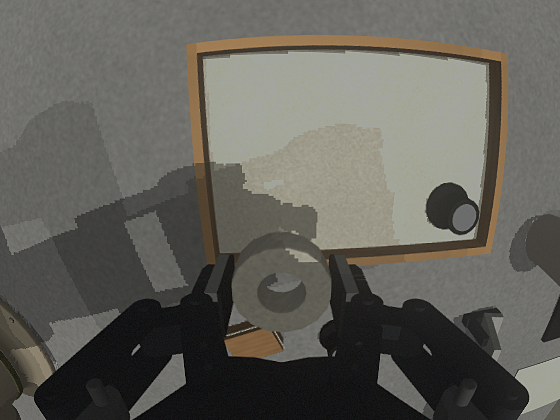

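The wrist picture shows the tray interior with corners (216,253), (480,243), (488,62) and (205,55), matching the prediction. The loupe in the tray is at (447,205), and the roll is held over free floor.

```bash
python3 -m inch '{"rotation":[[0,0,0],[0,0,0],[0,0,0],[0,0,0],[0,0,0],[0,0,0],[0,0,0],[0,0,0],[0,0,0],[0,0,0],[0,0,0]],"delta_pos":[[0,0.05,0.7],[0,0,0.8],[0,0,0.8],[0,0,0.8],[0,0,0.7],[0,0,0.4],[0,0,0.15],[0,0,0.1],[0,0,0],[0,0,0],[0,0,0]],"fingers":[-1,-1,-1,-1,-1,-1,-1,-1,-1,0.45,0.45]}';python3 -m inch '{"rotation":[[0,0,0],[0,0,0],[0,0,0],[0,0,0],[0,0,0],[0,0,0],[0,0,0]],"delta_pos":[[0,0,0],[0,0,-0.5],[0,0,-0.9],[0,0,-0.9],[0,0,-0.9],[0,0,-0.9],[0,0,0]],"fingers":[0.45,0.45,0.45,0.45,0.45,0.45,0.45]}'; python3 -c "
from h import *
go([422,0,110],[180,0,90])"
```

```text
time: 48.35
ee_pos: [452.2, 246.1, 16.6]
eef_rot: [179.9, -0.0, 90.0]
contact_force: [0.7, -0.5, -1.5]
finger_gap: 0.725
grasp_force: 0.0
time: 49.05
ee_pos: [453.1, 246.5, 121.2]
eef_rot: [179.7, -0.1, 90.0]
contact_force: [-0.6, 0.7, -0.5]
finger_gap: 0.724
grasp_force: 0.0
now [453.1 246.5 121.2] [ 1.797e+02 -1.000e-01  9.000e+01] turn [ 0.07 -0.02  0.01] shift [-9.86 -1.24  0.45]
```

```bash
python3 -m inch '{"rotation":[[0,0,0],[0,0,0],[0,0,0],[0,0,0],[0,0,0],[0,0,0],[0,0,0],[0,0,0],[0,0,0],[0,0,0],[0,0,0],[0,0,0],[0,0,0]],"delta_pos":[[-0.9,-0.11,0],[-0.9,-0.11,0],[-0.9,-0.11,0],[-0.9,-0.11,0],[-0.9,-0.11,0],[-0.9,-0.11,0],[-0.9,-0.11,0],[-0.9,-0.11,0],[-0.9,-0.11,0],[-0.9,-0.11,0],[-0.9,-0.11,0],[0,0,0],[0,0,0]],"fingers":[0.45,0.45,0.45,0.45,0.45,0.45,0.45,0.45,0.45,0.45,0.45,0.45,0.45]}'
python3 - <<'E'
from h import *
c=get_calibration("wrist");im=capture("wrist")
for d in masks_of("jar_b","wrist"):
    m=d["region"].astype(np.uint8);r=cv2.minAreaRect(cv2.findNonZero(m));p=p2w(r[0],c,36,True);print(round(d["score"],2),np.round(r[0]),np.round(r[1]),np.round(p,1))
    if d["score"]>.4: go([p[0],p[1],8],[180,0,90])
E
```

```text
time: 50.35
ee_pos: [421.4, -1.4, 118.1]
eef_rot: [-179.9, -0.0, 89.9]
contact_force: [0.3, -1.0, 0.4]
finger_gap: 0.724
grasp_force: 0.0
0.95 [278. 213.] [60. 54.] [420.5   1.9  36. ]
now [421.5  -0.8 118.3] [-180.   -0.   90.] turn [-0.01 -0.    0.01] shift [ 0.11 -0.04  4.41]
0.68 [414. 398.] [38. 17.] [ 573.7 -223.1   36. ]
now [421.5  -0.8 118.3] [-180.   -0.   90.] turn [-0.01 -0.    0.01] shift [-8.89  6.09  4.41]
0.57 [395. 288.] [46. 10.] [518.4 -65.4  36. ]
now [421.5  -0.8 118.3] [-180.   -0.   90.] turn [-0.01 -0.    0.01] shift [-2.58  3.88  4.41]
```

```bash
python3 -m inch '{"rotation":[[0,0,0],[0,0,0],[0,0,0],[0,0,0],[0,0,0],[0,0,0],[0,0,0],[0,0,0],[0,0,0],[0,0,0],[0,0,0],[0,0,0]],"delta_pos":[[0.1,-0.04,0.7],[0,0,0.8],[0,0,0.8],[0,0,0.8],[0,0,0.7],[0,0,0.4],[0,0,0.2],[0,0,0],[0,0,0],[0,0,0],[0,0,0],[0,0,0]],"fingers":[0.45,0.45,0.45,0.45,0.45,0.45,0.45,0.45,-1,-1,-1,-1]}';python3 -m inch '{"rotation":[[0,0,0],[0,0,0],[0,0,0],[0,0,0],[0,0,0],[0,0,0],[0,0,0]],"delta_pos":[[0,0,-0.5],[0,0,-0.9],[0,0,-0.9],[0,0,-0.9],[0,0,-0.9],[0,0,-0.9],[0,0,0]],"fingers":[-1,-1,-1,-1,-1,-1,-1]}'; python3 -c "
from h import *
go([525,246,130],[180,0,90])"
```

```text
time: 51.65
ee_pos: [421.0, 1.1, 9.3]
eef_rot: [179.9, 0.0, 90.0]
contact_force: [-0.5, 1.3, 6.7]
finger_gap: 0.447
grasp_force: 59.5
time: 52.35
ee_pos: [421.8, 0.8, 136.0]
eef_rot: [179.7, 0.1, 90.0]
contact_force: [0.3, -0.2, -1.5]
finger_gap: 0.448
grasp_force: 60.2
now [421.8   0.8 136. ] [1.797e+02 1.000e-01 9.000e+01] turn [0.07 0.02 0.  ] shift [9.81 4.13 0.24]
```

```bash
python3 -m inch '{"rotation":[[0,0,0],[0,0,0],[0,0,0],[0,0,0],[0,0,0],[0,0,0],[0,0,0],[0,0,0],[0,0,0],[0,0,0],[0,0,0],[0,0,0],[0,0,0]],"delta_pos":[[0.89,0.38,0],[0.89,0.38,0],[0.89,0.38,0],[0.89,0.38,0],[0.89,0.38,0],[0.89,0.38,0],[0.89,0.38,0],[0.89,0.38,0],[0.89,0.38,0],[0.89,0.38,0],[0.89,0.38,0],[0,0,0],[0,0,0]],"fingers":[-1,-1,-1,-1,-1,-1,-1,-1,-1,-1,-1,-1,-1]}'; python3 -c "
from h import *
go([525,246,18.5],[180,0,90])"
```

```text
time: 53.65
ee_pos: [524.6, 245.7, 132.4]
eef_rot: [-179.9, 0.0, 90.0]
contact_force: [-0.1, -0.8, -0.5]
finger_gap: 0.448
grasp_force: 60.2
now [524.6 245.7 132.4] [-179.9    0.    90. ] turn [-0.02  0.01  0.01] shift [0.01 0.02 4.56]
```

```bash
python3 -m inch '{"rotation":[[0,0,0],[0,0,0],[0,0,0],[0,0,0],[0,0,0],[0,0,0],[0,0,0],[0,0,0],[0,0,0],[0,0,0],[0,0,0]],"delta_pos":[[0,0,0.7],[0,0,0.8],[0,0,0.8],[0,0,0.8],[0,0,0.7],[0,0,0.4],[0,0,0.2],[0,0,0.12],[0,0,0],[0,0,0],[0,0,0]],"fingers":[-1,-1,-1,-1,-1,-1,-1,-1,-1,0.25,0.25]}';python3 -m inch '{"rotation":[[0,0,0],[0,0,0],[0,0,0],[0,0,0],[0,0,0],[0,0,0],[0,0,0]],"delta_pos":[[0,0,0],[0,0,-0.5],[0,0,-0.9],[0,0,-0.9],[0,0,-0.9],[0,0,-0.9],[0,0,0]],"fingers":[0.25,0.25,0.25,0.25,0.25,0.25,0.25]}'; python3 -c "
from h import *
go([422,40,120],[180,0,25])"
```

```text
time: 54.75
ee_pos: [525.4, 245.9, 21.1]
eef_rot: [179.9, -0.0, 90.0]
contact_force: [0.2, 0.2, 0.5]
finger_gap: 0.626
grasp_force: 0.0
time: 55.45
ee_pos: [526.5, 246.2, 127.0]
eef_rot: [179.6, -0.1, 90.0]
contact_force: [-0.8, -0.1, -0.9]
finger_gap: 0.628
grasp_force: 0.0
now [526.5 246.2 127. ] [ 1.796e+02 -1.000e-01  9.000e+01] turn [ 0.06 -0.06 14.19] shift [-7.27  5.71  0.28]
```

```bash
python3 -m inch '{"rotation":[[0,0,1],[0,0,1],[0,0,1],[0,0,1],[0,0,1],[0,0,1],[0,0,1],[0,0,1],[0,0,1],[0,0,1],[0,0,1],[0,0,1],[0,0,1],[0,0,1],[0,0,0.19]],"delta_pos":[[0,0,0],[0,0,0],[0,0,0],[0,0,0],[0,0,0],[0,0,0],[0,0,0],[0,0,0],[0,0,0],[0,0,0],[0,0,0],[0,0,0],[0,0,0],[0,0,0],[0,0,0]],"fingers":[0.4,0.4,0.4,0.4,0.4,0.4,0.4,0.4,0.4,0.4,0.4,0.4,0.4,0.4,0.4]}'; python3 -m inch '{"rotation":[[0,0,0],[0,0,0],[0,0,0],[0,0,0],[0,0,0],[0,0,0],[0,0,0],[0,0,0],[0,0,0]],"delta_pos":[[-0.9,0.515,0.08],[-0.9,0.515,0.08],[-0.9,0.515,0.08],[-0.9,0.515,0.08],[-0.9,0.515,0.08],[-0.9,0.515,0.08],[-0.9,0.515,0.08],[0,0,0],[0,0,0]],"fingers":[0.4,0.4,0.4,0.4,0.4,0.4,0.4,0.4,0.4]}'
python3 - <<'E'
from h import *
c=get_calibration("wrist");im=capture("wrist")
for d in masks_of("pinbox_b","wrist")[:2]:
    m=d["region"].astype(np.uint8);r=cv2.minAreaRect(cv2.findNonZero(m));p=p2w(r[0],c,19,True);print(round(d["score"],2),np.round(r[0]),np.round(r[1]),np.round(p,1))
    b=np.array([p2w(q,c,20,True)[:2] for q in cv2.boxPoints(r)]);e=np.diff(np.r_[b,b[:1]],axis=0);print([(round(np.hypot(*v)),round(np.degrees(np.arctan2(v[1],v[0])))) for v in e])
    go([p[0],p[1],3],[180,0,25])
E
```

```text
time: 56.95
ee_pos: [524.8, 245.7, 122.7]
eef_rot: [-180.0, 0.0, 24.9]
contact_force: [0.2, 0.7, 0.3]
finger_gap: 0.702
grasp_force: 0.0
time: 57.85
ee_pos: [420.6, 97.5, 109.2]
eef_rot: [180.0, -0.0, 25.0]
contact_force: [0.1, -0.1, 0.1]
finger_gap: 0.701
grasp_force: 0.0
0.79 [283. 208.] [73. 52.] [425.3  99.1  19. ]
[(38, -65), (58, -154), (41, 115), (58, 24)]
now [421.   98.  109.2] [180.  -0.  25.] turn [ 0.   -0.01  0.01] shift [0.17 0.03 4.25]
```

```bash
python3 -m inch '{"rotation":[[0,0,0],[0,0,0],[0,0,0],[0,0,0],[0,0,0],[0,0,0],[0,0,0],[0,0,0],[0,0,0],[0,0,0],[0,0,0],[0,0,0]],"delta_pos":[[0.17,0.03,0.7],[0,0,0.8],[0,0,0.8],[0,0,0.8],[0,0,0.6],[0,0,0.4],[0,0,0.15],[0,0,0],[0,0,0],[0,0,0],[0,0,0],[0,0,0]],"fingers":[0.4,0.4,0.4,0.4,0.4,0.4,0.4,0.4,-1,-1,-1,-1]}';python3 -m inch '{"rotation":[[0,0,0],[0,0,0],[0,0,0],[0,0,0],[0,0,0],[0,0,0],[0,0,0.87],[0,0,0.87],[0,0,0.87],[0,0,0.87],[0,0,0.87],[0,0,0.87],[0,0,0]],"delta_pos":[[0,0,-0.5],[0,0,-0.9],[0,0,-0.9],[0,0,-0.9],[0,0,-0.9],[0,0,-0.9],[0,0,0],[0,0,0],[0,0,0],[0,0,0],[0,0,0],[0,0,0],[0,0,0]],"fingers":[-1,-1,-1,-1,-1,-1,-1,-1,-1,-1,-1,-1,-1]}'; python3 -c "
from h import *
go([450,318,120],[180,0,1])"
```

```text
time: 59.15
ee_pos: [425.0, 98.8, 3.7]
eef_rot: [180.0, -0.1, 25.0]
contact_force: [-0.3, -0.0, 6.1]
finger_gap: 0.403
grasp_force: 60.3
time: 60.45
ee_pos: [424.5, 98.7, 128.2]
eef_rot: [180.0, -0.0, 1.0]
contact_force: [0.0, -0.0, -1.4]
finger_gap: 0.406
grasp_force: 59.5
now [424.5  98.7 128.2] [180.  -0.   1.] turn [ 0.   -0.01  0.  ] shift [ 1.17 -8.75  0.33]
```

```bash
python3 -m inch '{"rotation":[[0,0,0],[0,0,0],[0,0,0],[0,0,0],[0,0,0],[0,0,0],[0,0,0],[0,0,0],[0,0,0],[0,0,0],[0,0,0],[0,0,0]],"delta_pos":[[0.12,-0.875,0],[0.12,-0.875,0],[0.12,-0.875,0],[0.12,-0.875,0],[0.12,-0.875,0],[0.12,-0.875,0],[0.12,-0.875,0],[0.12,-0.875,0],[0.12,-0.875,0],[0.12,-0.875,0],[0,0,0],[0,0,0]],"fingers":[-1,-1,-1,-1,-1,-1,-1,-1,-1,-1,-1,-1]}'; python3 -c "
from h import *
go([450,318,13.5],[180,0,1])"
```

```text
time: 61.65
ee_pos: [450.3, 317.9, 127.8]
eef_rot: [180.0, 0.0, 1.2]
contact_force: [0.1, -0.1, -1.1]
finger_gap: 0.405
grasp_force: 59.7
now [450.3 317.9 127.8] [180.    0.    1.2] turn [0.   0.   0.04] shift [-0.01 -0.    4.57]
```

```bash
python3 -m inch '{"rotation":[[0,0,0],[0,0,0],[0,0,0],[0,0,0],[0,0,0],[0,0,0],[0,0,0],[0,0,0],[0,0,0],[0,0,0],[0,0,0]],"delta_pos":[[0,0,0.7],[0,0,0.8],[0,0,0.8],[0,0,0.8],[0,0,0.7],[0,0,0.4],[0,0,0.2],[0,0,0.14],[0,0,0],[0,0,0],[0,0,0]],"fingers":[-1,-1,-1,-1,-1,-1,-1,-1,-1,0.1,0.1]}';python3 -m inch '{"rotation":[[0,0,0],[0,0,0],[0,0,0],[0,0,0],[0,0,0],[0,0,0],[0,0,0]],"delta_pos":[[0,0,0],[0,0,-0.5],[0,0,-0.9],[0,0,-0.9],[0,0,-0.9],[0,0,-0.9],[0,0,0]],"fingers":[0.1,0.1,0.1,0.1,0.1,0.1,0.1]}'; python3 -c "
from h import *
go([512,0,110],[180,0,0.5])"
```

```text
time: 62.75
ee_pos: [450.9, 318.1, 14.9]
eef_rot: [-180.0, -0.1, 1.0]
contact_force: [-0.2, 0.2, 0.8]
finger_gap: 0.55
grasp_force: 0.0
time: 63.45
ee_pos: [451.8, 318.6, 120.5]
eef_rot: [-179.9, -0.4, 1.1]
contact_force: [0.2, 0.6, 0.3]
finger_gap: 0.555
grasp_force: 0.0
now [451.8 318.6 120.5] [-179.9   -0.4    1.1] turn [-0.03 -0.08  0.12] shift [ 2.3  12.76  0.42]
```

```bash
python3 -m inch '{"rotation":[[0,0,0],[0,0,0],[0,0,0],[0,0,0],[0,0,0],[0,0,0],[0,0,0],[0,0,0],[0,0,0],[0,0,0],[0,0,0],[0,0,0],[0,0,0],[0,0,0],[0,0,0],[0,0,0]],"delta_pos":[[0.16,0.91,0],[0.16,0.91,0],[0.16,0.91,0],[0.16,0.91,0],[0.16,0.91,0],[0.16,0.91,0],[0.16,0.91,0],[0.16,0.91,0],[0.16,0.91,0],[0.16,0.91,0],[0.16,0.91,0],[0.16,0.91,0],[0.16,0.91,0],[0.16,0.91,0],[0,0,0],[0,0,0]],"fingers":[0.1,0.1,0.1,0.1,0.1,0.1,0.1,0.1,0.1,0.1,0.1,0.1,0.1,0.1,0.1,0.1]}'
python3 - <<'E'
from h import *
c=get_calibration("wrist");im=capture("wrist")
for d in masks_of("block_b","wrist")[:2]:
    m=d["region"].astype(np.uint8);r=cv2.minAreaRect(cv2.findNonZero(m));p=p2w(r[0],c,22,True);print(round(d["score"],2),np.round(r[0]),np.round(r[1]),np.round(p,1))
    b=np.array([p2w(q,c,22,True)[:2] for q in cv2.boxPoints(r)]);e=np.diff(np.r_[b,b[:1]],axis=0);print([(round(np.hypot(*v)),round(np.degrees(np.arctan2(v[1],v[0])))) for v in e])
    go([p[0],p[1],4],[180,0,1])
E
```

```text
time: 65.05
ee_pos: [512.0, 0.7, 116.5]
eef_rot: [-180.0, 0.0, 1.0]
contact_force: [1.1, 0.5, 0.4]
finger_gap: 0.553
grasp_force: 0.0
0.77 [325. 204.] [83. 36.] [518.2 -31.4  22. ]
[(27, -82), (68, -170), (29, 97), (67, 8)]
now [512.    1.4 116.7] [-180.     0.     1.1] turn [-0.    0.01  0.02] shift [0.23 1.31 4.51]
```

Run:
```python
from h import *
c=get_calibration("wrist");im=capture("wrist");cv2.imwrite("pics/w9.png",im[:,:,::-1])
for k,z in (("block_b",22),("jar_b",36)):
  for d in masks_of(k,"wrist")[:3]:
    m=d["region"].astype(np.uint8);r=cv2.minAreaRect(cv2.findNonZero(m));print(k,round(d["score"],2),np.round(r[0]),np.round(r[1]),np.round(p2w(r[0],c,z,True),1))
go([518,-31,116],[180,0,98])
```

```text
block_b 0.82 [326. 205.] [83. 35.] [517.7 -31.2  22. ]
block_b 0.25 [550. 206.] [22.  7.] [ 521.5 -265.9   22. ]
jar_b 0.84 [ 25. 194.] [43. 53.] [527.6 235.5  36. ]
jar_b 0.64 [392. 210.] [62. 52.] [519.1 -80.3  36. ]
now [512.2   1.3 116.8] [-180.     0.     1.1] turn [ -0.    -0.   -21.14] shift [-1.31  0.05  0.03]
```

View pics/w9.png

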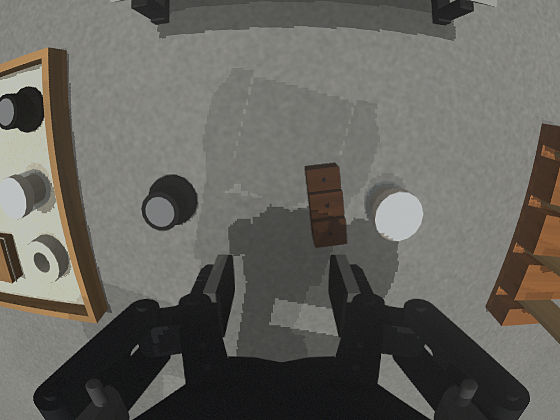

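The picture confirms the block was knocked to (326,205) and now stands close beside the spare jar at (398,213). The jar leaves little finger room across its width, so I will grip the block lengthwise instead.

```bash
python3 -m inch '{"rotation":[[0,0,-1],[0,0,-1],[0,0,-1],[0,0,-1],[0,0,-1],[0,0,-1],[0,0,-1],[0,0,-1],[0,0,-1],[0,0,-1],[0,0,-1],[0,0,-1],[0,0,-1],[0,0,-1],[0,0,-1],[0,0,-1],[0,0,-1],[0,0,-1],[0,0,-1],[0,0,-1]],"delta_pos":[[0,0,0],[0,0,0],[0,0,0],[0,0,0],[0,0,0],[0,0,0],[0,0,0],[0,0,0],[0,0,0],[0,0,0],[0,0,0],[0,0,0],[0,0,0],[0,0,0],[0,0,0],[0,0,0],[0,0,0],[0,0,0],[0,0,0],[0,0,0]],"fingers":[0.75,0.75,0.75,0.75,0.75,0.75,0.75,0.75,0.75,0.75,0.75,0.75,0.75,0.75,0.75,0.75,0.75,0.75,0.75,0.75]}'; python3 -m inch '{"rotation":[[0,0,-0.9],[0,0,0],[0,0,0],[0,0,0],[0,0,0]],"delta_pos":[[0,0,0],[-0.65,0.02,0],[-0.65,0.03,0],[0,0,0],[0,0,0]],"fingers":[0.75,0.75,0.75,0.75,0.75]}'
python3 - <<'E'
from h import *
c=get_calibration("wrist");im=capture("wrist");cv2.imwrite("pics/w10.png",im[:,:,::-1])
for d in masks_of("block_b","wrist")[:2]:
    m=d["region"].astype(np.uint8);r=cv2.minAreaRect(cv2.findNonZero(m));p=p2w(r[0],c,22,True);print(round(d["score"],2),np.round(r[0]),np.round(r[1]),np.round(p,1))
    b=np.array([p2w(q,c,22,True)[:2] for q in cv2.boxPoints(r)]);e=np.diff(np.r_[b,b[:1]],axis=0);print([(round(np.hypot(*v)),round(np.degrees(np.arctan2(v[1],v[0])))) for v in e])
    go([p[0],p[1],3],[180,0,97])
E
```

```text
time: 67.3
ee_pos: [512.3, 1.1, 116.8]
eef_rot: [180.0, -0.0, 92.9]
contact_force: [0.1, -0.8, -0.4]
finger_gap: 0.873
grasp_force: 0.0
time: 67.8
ee_pos: [517.4, -31.7, 116.7]
eef_rot: [-180.0, -0.0, 96.8]
contact_force: [-0.0, 0.6, 0.1]
finger_gap: 0.875
grasp_force: 0.0
0.79 [276. 208.] [43. 79.] [515.1 -29.9  22. ]
[(59, 9), (35, -80), (62, -171), (35, 96)]
now [517.3 -31.2 116.7] [-180.    -0.    96.8] turn [-0.   -0.   -0.03] shift [ 0.06 -0.08  4.55]
```

```bash
python3 -m inch '{"rotation":[[0,0,0],[0,0,0],[0,0,0],[0,0,0],[0,0,0],[0,0,0],[0,0,0],[0,0,0],[0,0,0],[0,0,0],[0,0,0],[0,0,0],[0,0,0]],"delta_pos":[[0.02,-0.05,0.7],[0,0,0.8],[0,0,0.8],[0,0,0.8],[0,0,0.7],[0,0,0.4],[0,0,0.2],[0,0,0.12],[0,0,0],[0,0,0],[0,0,0],[0,0,0],[0,0,0]],"fingers":[0.75,0.75,0.75,0.75,0.75,0.75,0.75,0.75,0.75,-1,-1,-1,-1]}';python3 -m inch '{"rotation":[[0,0,0],[0,0,0],[0,0,0],[0,0,0],[0,0,0],[0,0,0],[0,0,0],[0,0,0.9],[0,0,0.6]],"delta_pos":[[0,0,-0.4],[0,0,-0.8],[0,0,-0.9],[0,0,-0.9],[0,0,-0.9],[0,0,-0.9],[0,0,0],[0,0,0],[0,0,0]],"fingers":[-1,-1,-1,-1,-1,-1,-1,-1,-1]}'; python3 -c "
from h import *
go([550,318,130],[180,0,90])"
```

```text
time: 69.2
ee_pos: [516.4, -31.3, 4.8]
eef_rot: [179.9, 0.0, 96.8]
contact_force: [-2.3, 1.1, 6.5]
finger_gap: 0.684
grasp_force: 64.6
time: 70.1
ee_pos: [515.9, -31.2, 123.7]
eef_rot: [-180.0, -0.0, 89.8]
contact_force: [-0.3, -0.7, -0.1]
finger_gap: 0.682
grasp_force: 64.5
now [515.9 -31.2 123.7] [-180.    -0.    89.8] turn [-0.   -0.   -0.04] shift [13.97  1.37 -0.25]
```

```bash
python3 -m inch '{"rotation":[[0,0,0],[0,0,0],[0,0,0],[0,0,0],[0,0,0],[0,0,0],[0,0,0],[0,0,0],[0,0,0],[0,0,0],[0,0,0],[0,0,0],[0,0,0],[0,0,0],[0,0,0],[0,0,0],[0,0,0],[0,0,0]],"delta_pos":[[0.87,0.085,0],[0.87,0.085,0],[0.87,0.085,0],[0.87,0.085,0],[0.87,0.085,0],[0.87,0.085,0],[0.87,0.085,0],[0.87,0.085,0],[0.87,0.085,0],[0.87,0.085,0],[0.87,0.085,0],[0.87,0.085,0],[0.87,0.085,0],[0.87,0.085,0],[0.87,0.085,0],[0.87,0.085,0],[0,0,0],[0,0,0]],"fingers":[-1,-1,-1,-1,-1,-1,-1,-1,-1,-1,-1,-1,-1,-1,-1,-1,-1,-1]}'; python3 -c "
from h import *
go([550,318,14.5],[180,0,90])"
```

```text
time: 71.9
ee_pos: [550.0, 316.6, 123.2]
eef_rot: [-179.9, 0.0, 90.0]
contact_force: [0.0, -1.2, -1.1]
finger_gap: 0.685
grasp_force: 64.5
now [550.  316.6 123.2] [-179.9    0.    90. ] turn [-0.01  0.01  0.  ] shift [0.05 0.   4.35]
```

```bash
python3 -m inch '{"rotation":[[0,0,0],[0,0,0],[0,0,0],[0,0,0],[0,0,0],[0,0,0],[0,0,0],[0,0,0],[0,0,0],[0,0,0],[0,0,0]],"delta_pos":[[0.05,0,0.7],[0,0,0.8],[0,0,0.8],[0,0,0.8],[0,0,0.6],[0,0,0.4],[0,0,0.2],[0,0,0],[0,0,0],[0,0,0],[0,0,0]],"fingers":[-1,-1,-1,-1,-1,-1,-1,-1,0.65,0.65,0.65]}';python3 -m inch '{"rotation":[[0,0,0],[0,0,0],[0,0,0],[0,0,0],[0,0,0],[0,0,0],[0,0,0],[0,0,0],[0,0,0],[0,0,0],[0,0,0],[0,0,0]],"delta_pos":[[0,0,0],[0,0,-0.5],[0,0,-0.9],[0,0,-0.9],[0,0,-0.9],[0,0,-0.9],[-0.4,-0.8,-0.9],[-0.4,-0.8,-0.9],[-0.4,-0.8,-0.9],[-0.4,-0.8,-0.9],[0,0,0],[0,0,0]],"fingers":[0.65,0.65,0.65,0.65,0.65,0.65,0.65,0.65,0.65,0.65,0.65,0.65]}'
python3 - <<'E'
from h import *
im=capture("top");a=cv2.resize(im[150:330,90:450],(800,400));w=capture("wrist")[:260]
cv2.imwrite("pics/f.png",np.vstack([a[:,:,::-1][:340],cv2.resize(w,(800,260))[:,:,::-1]]))
E
```

```text
time: 73.0
ee_pos: [550.7, 318.1, 17.0]
eef_rot: [179.9, -0.0, 90.0]
contact_force: [-0.8, 0.1, 0.1]
finger_gap: 0.824
grasp_force: 0.0
time: 74.2
ee_pos: [470.5, 278.1, 209.7]
eef_rot: [179.9, -0.0, 90.0]
contact_force: [0.7, 0.1, -0.5]
finger_gap: 0.827
grasp_force: 0.0
```

View pics/f.png

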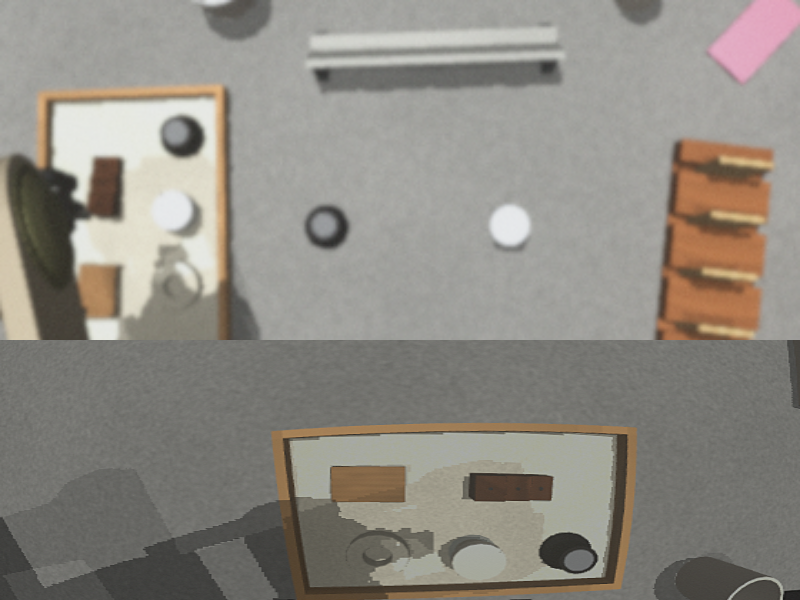

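The final picture shows the tray with block, jar, pin box, roll and loupe, one of each. The spare loupe (326,226) and spare jar (510,226) are on the bench, and the four panels stand in the rack. I make one last numeric check of the panels, then hand in.

Run:
```python
from h import *
c=get_calibration("top");ok=True
for x,y in [(746,162),(738,217),(729,274),(727,330)]:
    p=p2w((90+x/2.222-.5,150+y/2.222-.5),c,108)[:2]-np.array(RK[:2]);a=np.radians(RK[2])
    v=(p[0]*np.cos(a)+p[1]*np.sin(a),-p[0]*np.sin(a)+p[1]*np.cos(a));print(np.round(v,1));ok&=abs(v[1])<15
if ok: print(job_done())
```

```text
[78.9 -3.6]
[27.7 -0.6]
[-24.9   3.1]
[-75.1   0.6]
the job is handed in; nothing more can be done
None
```

The job is handed in at about 74 of the 200 s: the tray holds one each of the five kinds, all four panels stand in the rack slots, and the spare loupe and jar remain on the bench.

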